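# Complete a pinwheel layer of negative cartons and lock it with the key block

## Task

Finish the layer of negative cartons on the grey transit slab: slide the two stray cartons along the slab, without lifting or tipping them, into the two empty outlined places, so that the four cartons lie snugly in the pinwheel pattern with the small square gap in the middle. Then stand the blue key block upright in the square socket in the middle gap, fully home, and let go. Leave the other things on the table as they are.

Things in the scene. Friction and masses are not known exactly. Their poses are not given: they have to be found in the camera images.
- slab: fixed grey slab, top at z = 18 mm, spanning x -175..125, y -420..125 mm; origin on its underside below the socket, the centre of the 220 x 220 mm pinwheel outlined in blue on its top; x away from the robot, y to its left, yaw varies a little. Right and near edges are open; strays start right (-y) of the pattern. Pattern order: left-near, left-far, right-far, right-near
- fence_corner (a point): corner where the inner faces of the two aluminium fences meet, at the slab's top, slab x = y = 111 mm. Fences are 24 mm high above the top: one runs along the whole far (+x) edge, facing the robot, the other along the left (+y) edge; the finished layer stands 1 mm from or against both
- socket (a point): centre of the mouth of the square socket in the slab, at the slab's top: 32 x 32 mm, 14 mm deep, sides along slab x and y. The finished pinwheel leaves a 40 x 40 mm gap around it
- place_far (a point): centre, on the slab's top, of the empty right-far place, at slab x 45, y -65 mm; carton with long side along slab x, against the far fence and the right end of carton_b
- place_near (a point): centre, on the slab's top, of the empty right-near place, at slab x -65, y -45 mm; carton with long side along slab y, its left end against carton_a, its far side against the near end of the right-far carton
- carton_a: tan carton with red band, already in the left-near place (slab x -45, y 65 mm), long side along slab x, loose, 130 x 90 x 40 mm (long side along its x), about 0.35 kg (strays vary by a third); origin at the centre of its underside; its two long-axis directions are equivalent
- carton_b: like carton_a, already in the left-far place (slab x 65, y 45 mm), long side along slab y, loose, 130 x 90 x 40 mm (long side along its x), about 0.35 kg (strays vary by a third); origin at the centre of its underside; its two long-axis directions are equivalent
- carton_c: like carton_a, stray, the one nearer the pattern, its long side roughly along slab x; too wide to grasp, slides on the slab under a push of a few newtons; the two strays are interchangeable; 130 x 90 x 40 mm (long side along its x), about 0.35 kg (strays vary by a third); origin at the centre of its underside; its two long-axis directions are equivalent
- carton_d: like carton_a, stray, the one farther right, its long side roughly along slab y, nearer the robot; 130 x 90 x 40 mm (long side along its x), about 0.35 kg (strays vary by a third); origin at the centre of its underside; its two long-axis directions are equivalent
- key: blue square block, 30 x 30 mm and 100 mm tall, 70 g, small chamfer at its foot, standing loose on the table left of the slab; origin at the centre of its underside, z up; seated, its underside is 4 mm above the slab's underside and it stands 46 mm above the cartons' tops
- film_can: black can 44 mm across, 55 mm tall, standing near the key block; to be left alone
- brush: hand brush 200 mm long lying on the right; to be left alone
- loupe: black loupe 48 mm across, 48 mm tall, on the right; to be left alone
Mind the look-alikes: they are no part of the job. Leave any purple look-alike of the carton_d alone.

How it is judged:
By the outcome, as a careful person would: the job done as asked, in the order asked, and still so for the second after the job is handed in, with the robot touching nothing.
It also fails if it takes over 72 s, if anything falls off the work surface, if the arm or the gripper's body presses on something with over 40 N, if the wrist force passes 120 N, or if a joint passes its speed limit or range.

## Robot

A 7-joint arm with a two-finger parallel gripper is mounted at the origin on the work surface. World frame = base frame: x ahead of the robot, y to its left, z up, the work surface at z = 0. Lengths are in mm, angles in rad, forces in N, time in s.
With the tool pointing down it reaches from about 350 to 900 mm from the base axis. Payload 19.9 kg.
Tool frame: the origin (TCP) lies midway between the tips of the shut fingers; the grasp point (between the pads) lies 19 mm behind it (ctrl.tcp_to_grasp is the distance from the TCP to the grasp point, in mm); z points along the fingers, y is the line along which they close (so a half turn about z gives the same grasp; the last joint's range is limited). The gripper opens to 85 mm and grips with 20 to 120 N. Pads are 22 mm wide; open, the fingers measure 114 mm over their backs; the gripper's body (76 mm by 85 mm) begins 54 mm behind the grasp point. The pads swing forward as they close: fully open they stand 13 mm farther back than shut.
Start: joints at [1.058, 0.417, -0.01, 1.614, 0.005, 1.111, -0.053], TCP at [283.492, -556.986, 231.26] pointing down, gripper open.
Joint ranges: [-2.81, 2.81], [-0.39, 2.02], [-1.27, 1.25], [0.06, 2.57], [-1.19, 4.33], [0.19, 2], [-2.82, 2.82]. Speed limits (rad/s): [1.89, 1.89, 2.39, 2.39, 3.01, 3.01, 3.01].

## Interface

Orientations are given as a rotation vector (axis times angle).
In Python, from bench import observe, cams, ctrl gives the robot as it stands.
- The arm moves only by the shell command python3 -m inch 'ROWS' [OPENING] [FORCE]. ROWS is JSON, a list of rows, each an object with "offset": the shift along the tool's x, y, z each as a share of 0.8 m, from -1 to 1, a list of three; "delta_rot": the turn, a rotation vector about the tool's x, y, z each as a share of 30 degrees, from -1 to 1, a list of three. In form: [{"offset": [tx, ty, tz], "delta_rot": [wx, wy, wz]}, ...]. A call has 1 to 5 rows; each row is the pose to reach, as a shift and turn from the pose commanded when the call began, along the tool's axes at that moment; what a row does not reach only later rows make up. A row lasts 1/10 s, in which the tool goes at most 50 mm and 8.59 degrees, less where a joint would pass 70% of its speed; a pose out of reach is approached as far as the arm can. A call with a number of a shift or a turn outside -1 to 1 is refused whole. A call with a gripper value outside its range is refused whole. OPENING is the opening, from -1 (shut) to 1 (fully open), set as the call begins (- or left out, the last holds). The fingers move at their own pace and stop on an object; FORCE is the grip in N (left out, the last holds). Time passes only in rows, so rows that repeat a pose let the fingers close. It gives the time, the measured TCP pose, the force, the opening and the grip force at its end, in the units of the state.
- observe(): the state, without advancing time (a new reading comes with each control period).
- cams.camera(name): name is "side" or "top"; returns the picture (384x512x3 uint8, red, green, blue); there is no depth.
- cams.calibration(name): a dict with "vfov" (degrees; the focal length in pixels is half the picture's height over the tangent of half this angle, whatever the lens; pixels are square), "cx", "cy" (the principal point, pixels), "distortion" ([k1, k2, p1, p2, k3] as OpenCV has them; the pictures are not rectified), "world_from_camera" (4x4, takes a point from camera to world coordinates). Camera axes: x right, y down, z forward; pixel columns grow to the right and rows downward; lengths in mm; the calibration is good to about 2 mm. A picture is of the moment at which its call begins. calibration takes no time and is no camera call.
- ctrl.close_job(): hands the job in; it is judged then, once.
Trained networks look in the newest picture that a camera, given by its name, has taken for a name from the list of things; names that differ only in an ending like _2 or _b are one class to them, and where a whole thing is asked for, a point or a joint stands for the part that bears it (a point fixed in the world has none). Each returns a list of dicts, best first, with "conf" (0 to 1); they miss things now and then, are a little off and sometimes report something else, mostly with a low value. They report only what shows in the picture. A call takes as long as a camera call. They do not tell look-alikes from the thing itself.
- cams.spot_in(name, camera): "position" ([x, y, z] in mm, in world coordinates, good to about 4 mm: the middle of the surface that is visible of it).
- cams.tip_of(name, camera): "position" ([x, y, z] in mm, in world coordinates, good to about 4 mm: a listed point, or the origin of a listed thing).
The state is a dict: "t": time; "joint_positions": joint angles; "qd": joint speeds; "effort": joint torques, N m; "tool_pos": TCP position; "tcp_rot": TCP orientation; "contact_force": force on the tool from outside, world axes, zero at the start; "ft_torque": the same for the moment, N m; "grip_width": finger opening in mm; "grip_force": force on a finger pad.
Only numpy, scipy, OpenCV 4.12 (cv2) and the standard library are available. Lean on these libraries where they do the work, as an engineer would, in place of code of your own. Each camera call takes 0.05 s, during which the arm holds its last target. There are 200 camera calls.

## Working session

There is one attempt and no reset: what is moved stays moved. The work goes in short steps, Python scripts to look and compute and a shell command to move; the robot and the scene stay as the last step left them, time stands still between calls to the robot, and variables do not carry over. Pictures are saved under pics/ and viewed, at most 10 in all, crops included, and the job is handed in when it is done.

```bash
ls; mkdir -p pics
cat > h.py <<'E'
import numpy as np, cv2
from bench import observe, cams, ctrl
from scipy.spatial.transform import Rotation as R
def K(n):
    c=cams.calibration(n); f=192/np.tan(np.radians(c['vfov'])/2)
    return np.array([[f,0,c['cx']],[0,f,c['cy']],[0,0,1.]]),np.array(c['distortion'],float),np.array(c['world_from_camera'])
def proj(n,P):
    k,d,T=K(n); V=np.linalg.inv(T)
    return cv2.projectPoints(np.array(P,float).reshape(-1,3),cv2.Rodrigues(V[:3,:3])[0],V[:3,3].copy(),k,d)[0].reshape(-1,2)
def back(n,uv,z):
    k,d,T=K(n); p=cv2.undistortPoints(np.array(uv,float).reshape(-1,1,2),k,d).reshape(-1,2)
    r=np.c_[p,np.ones(len(p))]@T[:3,:3].T; o=T[:3,3]
    return o+r*((z-o[2])/r[:,2])[:,None]
def snap(n,f):
    im=cams.camera(n); cv2.imwrite('pics/'+f,cv2.cvtColor(im,cv2.COLOR_RGB2BGR)); return im
E
python3 - <<'E'
from h import *
np.set_printoptions(precision=2,suppress=True)
for n in('top','side'):
    snap(n,n+'0.png'); print(n,K(n)[2])
    for o in ['fence_corner','socket','place_far','place_near','carton_a','key','film_can','loupe','brush']:
        print(o,[(np.round(d['position']),round(d['conf'],2)) for d in cams.tip_of(o,n)])
s=observe();print({k:s[k] for k in('t','tool_pos','tcp_rot','contact_force','grip_width')}, ctrl.tcp_to_grasp)
print(R.from_rotvec(s['tcp_rot']).as_matrix())
E
```

```text
pics
top [[  -0.02   -0.99    0.14  319.78]
 [  -1.      0.02    0.    -70.32]
 [  -0.     -0.14   -0.99 1225.68]
 [   0.      0.      0.      1.  ]]
fence_corner [(array([721., 201.,  17.]), 0.57), (array([ 473., -555.,   -3.]), 0.38)]
socket [(array([618.,  81.,  16.]), 0.61)]
place_far [(array([673.,  22.,  20.]), 0.95)]
place_near [(array([560.,  37.,  16.]), 0.6), (array([617.,  79.,  20.]), 0.42), (array([681., 130.,  20.]), 0.39)]
carton_a [(array([ 633., -115.,   19.]), 0.98), (array([568., 148.,  21.]), 0.9), (array([ 543., -271.,   17.]), 0.76), (array([672.,  22.,  20.]), 0.66), (array([682., 128.,  15.]), 0.65), (array([ 236., -262.,    2.]), 0.65)]
key [(array([589., 382.,   4.]), 0.77)]
film_can [(array([484., 371.,  -1.]), 0.72), (array([616.,  81.,   0.]), 0.54), (array([ 472., -556.,   -3.]), 0.47)]
loupe [(array([ 474., -557.,   -3.]), 0.64)]
brush [(array([ 620., -510.,    0.]), 0.9)]
side [[ -0.93  -0.23   0.3  106.43]
 [ -0.38   0.54  -0.75 810.93]
 [  0.01  -0.81  -0.59 730.84]
 [  0.     0.     0.     1.  ]]
fence_corner [(array([727., 199.,  18.]), 0.66)]
sock
[... 172 characters left out ...]
9), (array([ 542., -272.,   19.]), 0.86), (array([572., 146.,  17.]), 0.84), (array([ 235., -258.,    5.]), 0.73), (array([ 635., -116.,   17.]), 0.69), (array([594., 384.,   2.]), 0.57)]
key [(array([ 540., -272.,   20.]), 0.66), (array([596., 380.,   2.]), 0.62), (array([ 474., -555.,    1.]), 0.3)]
film_can [(array([485., 377.,  -6.]), 0.84)]
loupe [(array([ 476., -552.,    2.]), 0.55)]
brush [(array([ 618., -505.,   -0.]), 0.72)]
{'t': 1.0, 'tool_pos': array([ 283.47, -557.  ,  231.25]), 'tcp_rot': array([-3.05, -0.73,  0.  ]), 'contact_force': array([ 0.38, -0.13,  0.01]), 'grip_width': 85.69370207648876} 18.700000000000003
[[ 0.89  0.45 -0.  ]
 [ 0.45 -0.89  0.  ]
 [-0.   -0.   -1.  ]]
```

Run:
```python
from h import *
for n in('top','side'):
    im=cv2.imread(f'pics/{n}0.png'); cv2.imwrite(f'pics/{n}0b.png',cv2.resize(im,(800,600),interpolation=cv2.INTER_CUBIC))
```

```text
(no output)
```

View pics/top0b.png

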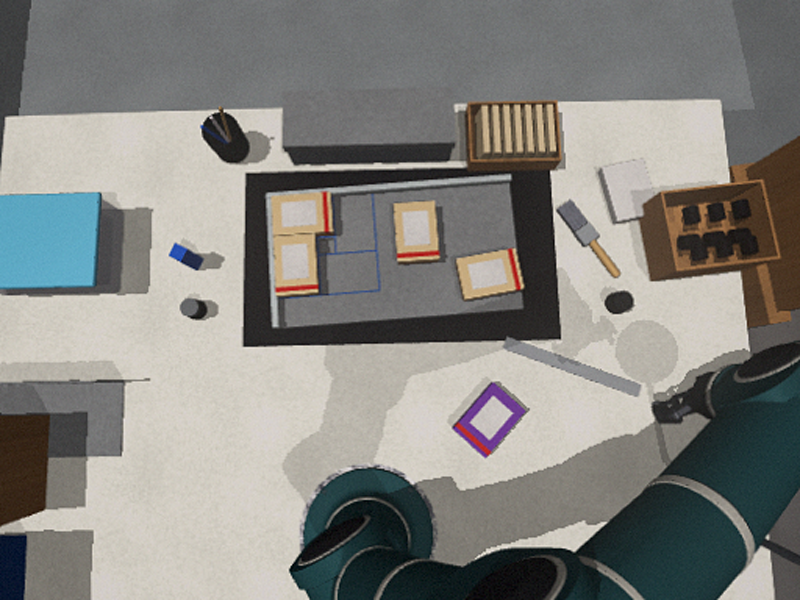

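View pics/side0b.png

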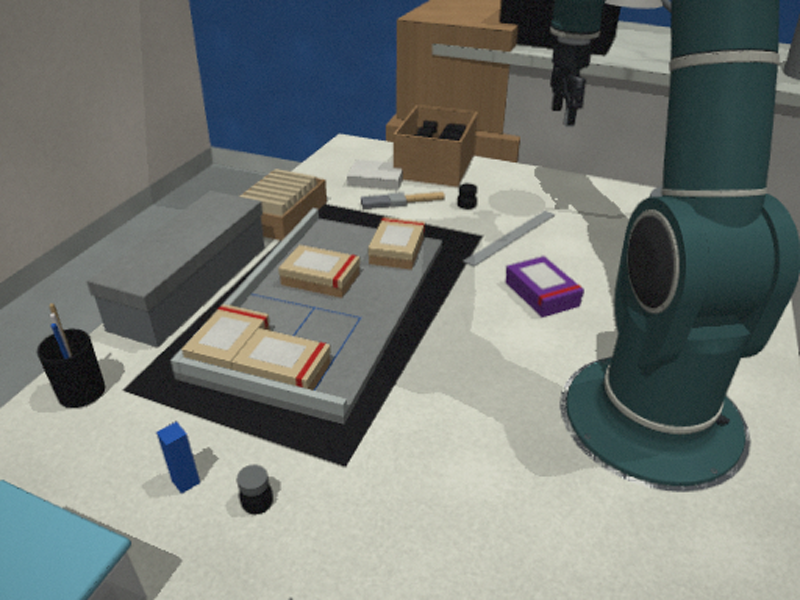

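The top view shows cartons a and b at (300,212)/(297,263), strays c (417,230) and d (490,273), the key at (186,255) and the can at (194,308), plus the purple decoy at (490,418). The side view agrees. Next I'll refine the poses by fitting silhouettes in both views.

```bash
cat >> h.py <<'E'
from scipy.optimize import minimize, least_squares
S0=np.array([[111,111],[0,0],[45,-65],[-65,-45],[-45,65],[65,45.]])
def box(x,y,yaw,l,w,z0,z1):
    c,s=np.cos(yaw),np.sin(yaw)
    return np.array([[x+c*a-s*b,y+s*a+c*b,z] for z in(z0,z1) for a in(-l/2,l/2) for b in(-w/2,w/2)])
def mask(im,kind):
    h=cv2.cvtColor(im,cv2.COLOR_RGB2HSV).astype(int); H,S,V=h[...,0],h[...,1],h[...,2]
    m=(((H<28)|(H>172))&(S>60)&(V>60)) if kind=='carton' else ((H>105)&(H<128)&(S>110))
    return m
def sil(n,shape,P,up=4):
    q=cv2.convexHull((proj(n,P)*16*up).astype(np.int32)); m=np.zeros((shape[0]*up,shape[1]*up),np.uint8)
    cv2.fillConvexPoly(m,q,255,cv2.LINE_AA,4); return cv2.resize(m,(shape[1],shape[0]),interpolation=cv2.INTER_AREA)/255.
def fit(ims,g,l,w,z0,z1,kind,cams_=('top','side')):
    roi={}
    for n in cams_:
        c=proj(n,[[g[0],g[1],(z0+z1)/2]])[0].astype(int); roi[n]=c
    M={}
    for n in cams_:
        m=mask(ims[n],kind).astype(np.uint8); m=cv2.morphologyEx(m,cv2.MORPH_CLOSE,np.ones((3,3)))
        cs,_=cv2.findContours(m,cv2.RETR_EXTERNAL,cv2.CHAIN_APPROX_NONE); f=np.zeros_like(m)
        best=min((c for c in cs if cv2.contourArea(c)>25),key=lambda c:-cv2.pointPolygonTest(c,tuple(map(float,roi[n])),True))
        cv2.drawContours(f,[best],-1,1,-1); M[n]=f
    def cost(p): return sum(np.abs(sil(n,M[n].shape,box(*p,l,w,z0,z1))-M[n]).sum() for n in cams_)
    best=None
    for y0 in (np.arange(-4,5)*.12 + g[2]):
        r=minimize(lambda q:cost([q[0]*10,q[1]*10,q[2]]),[g[0]/10,g[1]/10,y0],method='Nelder-Mead',options=dict(initial_simplex=np.array([[g[0]/10,g[1]/10,y0],[g[0]/10+.6,g[1]/10,y0],[g[0]/10,g[1]/10+.6,y0],[g[0]/10,g[1]/10,y0+.1]]),maxiter=120))
        if best is None or r.fun<best.fun: best=r
    return best.x*[10,10,1],best.fun,{n:int(M[n].sum()) for n in M}
def kab(W):
    A=S0-S0.mean(0);B=W-W.mean(0)
    a=np.arctan2((A[:,0]*B[:,1]-A[:,1]*B[:,0]).sum(),(A*B).sum()); c,s=np.cos(a),np.sin(a)
    return np.r_[W.mean(0)-np.array([[c,-s],[s,c]])@S0.mean(0),a]
E
python3 - <<'E'
from h import *
np.set_printoptions(precision=2,suppress=True)
ims={n:cv2.cvtColor(cv2.imread(f'pics/{n}0.png'),cv2.COLOR_BGR2RGB) for n in('top','side')}
W=np.array([[724,200],[617.5,81.5],[670,19],[560,33.5],[570,147],[682.5,129.5]])
s=kab(W);print('slab',s)
for nm,g,a in(('c',(634,-115,0.08),('carton')),('d',(543,-271,-1.5),'carton')):
    for cc in(('top','side'),('top',),('side',)): print(nm,cc,*fit(ims,g,130,90,18,58,a,cc))
for cc in(('top','side'),('top',),('side',)): print('key',cc,*fit(ims,(593,381,0.3),30,30,0,100,'key',cc))
# slab yaw: far edge inner lines from red/blue in top: blue lines
m=mask(ims['top'],'key'); 
c,s_=np.cos(s[2]),np.sin(s[2]);Rm=np.array([[c,-s_],[s_,c]])
v,u=np.nonzero(m); P=(back('top',np.c_[u,v],18)[:,:2]-s[:2])@Rm
for ax,val,rng in((1,-110,(-100,100)),(0,-110,(-100,-5)),(0,-20,(-100,-30))):
    k=(abs(P[:,ax]-val)<6)&(P[:,1-ax]>rng[0])&(P[:,1-ax]<rng[1]); q=P[k]
    print('line',ax,val,k.sum(),np.polyfit(q[:,1-ax],q[:,ax],1))
E
```

```text
slab [619.98  82.17   0.06]
c ('top', 'side') [ 636.42 -118.33    0.05] 160.3686274509804 {'top': 1067, 'side': 1226}
c ('top',) [ 636.56 -118.62    0.05] 54.13333333333333 {'top': 1067}Traceback (most recent call last):
  File "<stdin>", line 7, in <module>
  File "h.py", line 41, in fit
    r=minimize(lambda q:cost([q[0]*10,q[1]*10,q[2]]),[g[0]/10,g[1]/10,y0],method='Nelder-Mead',options=dict(initial_simplex=np.array([[g[0]/10,g[1]/10,y0],[g[0]/10+.6,g[1]/10,y0],[g[0]/10,g[1]/10+.6,y0],[g[0]/10,g[1]/10,y0+.1]]),maxiter=120))
    res = _minimize_neldermead(fun, x0, args, callback, bounds=bounds,
                               **options)
    fxc = func(xc)
    fx = function(np.copy(x), *(wrapper_args + args))
  File "h.py", line 41, in <lambda>
    r=minimize(lambda q:cost([q[0]*10,q[1]*10,q[2]]),[g[0]/10,g[1]/10,y0],method='Nelder-Mead',options=dict(initial_simplex=np.array([[g[0]/10,g[1]/10,y0],[g[0]/10+.6,g[1]/10,y0],[g[0]/10,g[1]/10+.6,y0],[g[0]/10,g[1]/10,y0+.1]]),maxiter=120))
                        ~~~~^^^^^^^^^^^^^^^^^^^^^^^^
  File "h.py", line 38, in cost
    def cost(p): return sum(np.abs(sil(n,M[n].shape,box(*p,l,w,z0,z1))-M[n]).sum() for n in cams_)
                        ~~~^^^^^^^^^^^^^^^^^^^^^^^^^^^^^^^^^^^^^^^^^^^^^^^^^^^^^^^^^^^^^^^^^^^^^^^
  File "h.py", line 38, in <genexpr>
    def cost(p): return sum(np.abs(sil(n,M[n].shape,box(*p,l,w,z0,z1))-M[n]).sum() for n in cams_)
                                   ~~~^^^^^^^^^^^^^^^^^^^^^^^^^^^^^^^^
  File "h.py", line 26, in sil
    q=cv2.convexHull((proj(n,P)*16*up).astype(np.int32)); m=np.zeros((shape[0]*up,shape[1]*up),np.uint8)
                      ~~~~^^^^^
  File "h.py", line 8, in proj
    k,d,T=K(n); V=np.linalg.inv(T)
          ~^^^
  File "h.py", line 5, in K
    c=cams.calibration(n); f=192/np.tan(np.radians(c['vfov'])/2)
ValueError: time passes only in moves, steps and waits
```

```bash
sed -i 's/^def K(n):/from functools import lru_cache\n@lru_cache(None)\ndef K(n):/' h.py
cat > m.py <<'E'
from h import *
np.set_printoptions(precision=3,suppress=True)
ims={n:cv2.cvtColor(cv2.imread(f'pics/{n}0.png'),cv2.COLOR_BGR2RGB) for n in('top','side')}
W=np.array([[724,200],[617.5,81.5],[670,19],[560,33.5],[570,147],[682.5,129.5]])
s=kab(W);print('slab',s)
for nm,g,a in(('c',(636,-118,0.05),('carton')),('d',(543,-271,-1.5),'carton')):
    for cc in(('top',),('side',)): print(nm,cc,*fit(ims,g,130,90,18,58,a,cc))
for cc in(('top','side'),('top',),('side',)): print('key',cc,*fit(ims,(593,381,0.3),30,30,0,100,'key',cc))
m=mask(ims['top'],'key'); 
c,s_=np.cos(s[2]),np.sin(s[2]);Rm=np.array([[c,-s_],[s_,c]])
v,u=np.nonzero(m); P=(back('top',np.c_[u,v],18)[:,:2]-s[:2])@Rm
for ax,val,rng in((1,-110,(-100,100)),(0,-110,(-100,-5)),(0,-20,(-100,-30))):
    k=(abs(P[:,ax]-val)<6)&(P[:,1-ax]>rng[0])&(P[:,1-ax]<rng[1]); q=P[k]
    print('line',ax,val,k.sum(),np.polyfit(q[:,1-ax],q[:,ax],1) if k.sum()>5 else '')
E
python3 m.py
```

```text
slab [619.981  82.169   0.06 ]
c ('top',) [ 636.535 -118.579    0.054] 54.13725490196079 {'top': 1067}
c ('side',) [ 634.181 -116.226    0.087] 99.3686274509804 {'side': 1226}
d ('top',) [ 539.922 -274.564   -1.404] 56.423529411764704 {'top': 1107}
d ('side',) [ 537.594 -271.849   -1.374] 62.00392156862745 {'side': 934}
key ('top', 'side') [590.835 379.816  -0.591] 96.69411764705882 {'top': 171, 'side': 683}
key ('top',) [590.868 379.421  -0.52 ] 33.866666666666674 {'top': 171}
key ('side',) [589.552 380.938   0.96 ] 56.58039215686274 {'side': 683}
line 1 -110 20 [  -0.004 -109.867]
line 0 -110 20 [  -0.001 -111.133]
line 0 -20 12 [ -0.003 -20.984]
```

```bash
cat > p.py <<'E'
# usage: p.py xs ys z angle_deg(world angle of tool x minus slab yaw) [w => world frame]
import sys; from h import *
SL=(619.,82.,0.06)
a=list(map(float,sys.argv[1:5])); c,s=np.cos(SL[2]),np.sin(SL[2])
st=observe(); Rt=R.from_rotvec(st['tcp_rot']).as_matrix(); p=np.array(st['tool_pos'])
if len(sys.argv)>5: T=np.array(a[:3]); th=np.radians(a[3])
else: T=np.array([SL[0]+c*a[0]-s*a[1],SL[1]+s*a[0]+c*a[1],a[2]]); th=np.radians(a[3])+SL[2]
G=np.array([[np.cos(th),np.sin(th),0],[np.sin(th),-np.cos(th),0],[0,0,-1]])
off=Rt.T@(T-p); q=p[:2]-SL[:2]
print('now slab',np.round([c*q[0]+s*q[1],-s*q[0]+c*q[1],p[2]],1),'t',st['t'],'F',np.round(st['contact_force'],1))
print('offset share',np.round(off/800,4),'mm',np.round(off,1),'rot share',np.round(np.degrees(R.from_matrix(Rt.T@G).as_rotvec())/30,4), 'off after turn',np.round(G.T@(T-p)/800,4))
E
python3 p.py -100 -201 110 0
```

```text
now slab [-373.2 -617.7  231.3] t 1.0 F [ 0.4 -0.1  0. ]
offset share [ 0.5212 -0.3412  0.1516] mm [ 416.9 -272.9  121.3] rot share [-1.000e-04  1.000e-04  7.846e-01] off after turn [ 0.3416 -0.5209  0.1516]
```

```bash
python3 -m inch '[{"offset":[0.26,-0.17,0],"delta_rot":[0,0,0]},{"offset":[0.26,-0.17,0],"delta_rot":[0,0,0]},{"offset":[0.26,-0.17,0],"delta_rot":[0,0,0]},{"offset":[0.26,-0.17,0],"delta_rot":[0,0,0]},{"offset":[0.26,-0.17,0],"delta_rot":[0,0,0]}]' 0.2 20
python3 -m inch '[{"offset":[0.26,-0.17,0.07],"delta_rot":[0,0,0.78]},{"offset":[0.26,-0.17,0.07],"delta_rot":[0,0,0.78]},{"offset":[0.26,-0.17,0.07],"delta_rot":[0,0,0.78]},{"offset":[0.26,-0.17,0.07],"delta_rot":[0,0,0.78]},{"offset":[0.26,-0.17,0.07],"delta_rot":[0,0,0.78]}]'
python3 p.py -95 -201 26 0
```

```text
t: 1.5
tool_pos: [407.9, -339.5, 231.5]
tcp_rot: [3.055, 0.733, 0.0]
contact_force: [1.6, -0.2, 0.1]
grip_width: 51.2
grip_force: 0.0
t: 2.0
tool_pos: [518.9, -146.7, 181.0]
tcp_rot: [3.14, 0.095, 0.001]
contact_force: [0.3, -0.3, -0.5]
grip_width: 51.6
grip_force: 0.0
now slab [-113.6 -222.3  181. ] t 2.0 F [ 0.3 -0.3 -0.5]
offset share [ 0.0232 -0.0266  0.1937] mm [ 18.5 -21.3 155. ] rot share [ 0.0006 -0.0012  0.0013] off after turn [ 0.0233 -0.0266  0.1937]
```

```bash
python3 -m inch '[{"offset":[0.023,-0.0266,0.06],"delta_rot":[0,0,0]},{"offset":[0.023,-0.0266,0.12],"delta_rot":[0,0,0]},{"offset":[0.023,-0.0266,0.17],"delta_rot":[0,0,0]},{"offset":[0.023,-0.0266,0.1935],"delta_rot":[0,0,0]},{"offset":[0.023,-0.0266,0.1935],"delta_rot":[0,0,0]}]'
python3 -m inch '[{"offset":[0.01,0,0],"delta_rot":[0,0,0]},{"offset":[0.02,0,0],"delta_rot":[0,0,0]},{"offset":[0.03,0,0],"delta_rot":[0,0,0]},{"offset":[0.038,0,0],"delta_rot":[0,0,0]},{"offset":[0.045,0,0],"delta_rot":[0,0,0]}]'
python3 -m inch '[{"offset":[0.005,0,0],"delta_rot":[0,0,0]},{"offset":[0.01,0,0],"delta_rot":[0,0,0]},{"offset":[0.015,0,0],"delta_rot":[0,0,0]},{"offset":[0.018,0,0],"delta_rot":[0,0,0]},{"offset":[0.018,0,0],"delta_rot":[0,0,0]}]'
python3 p.py -35 -201 26 0
python3 - <<'E'
from h import *
n='top'; im=snap(n,'t1.png')
cv2.imwrite('pics/t1b.png',cv2.cvtColor(cv2.resize(im[90:250,140:360],None,fx=3.5,fy=3.5,interpolation=cv2.INTER_CUBIC),cv2.COLOR_RGB2BGR))
E
```

```text
t: 2.5
tool_pos: [533.6, -125.4, 23.8]
tcp_rot: [-3.139, -0.098, 0.007]
contact_force: [-0.4, -0.3, 0.7]
grip_width: 50.9
grip_force: 0.0
t: 3.0
tool_pos: [571.6, -123.7, 26.7]
tcp_rot: [3.14, 0.098, -0.0]
contact_force: [-4.0, -0.1, 3.0]
grip_width: 51.2
grip_force: 2.5
t: 3.5
tool_pos: [585.9, -122.7, 26.3]
tcp_rot: [-3.14, -0.098, -0.001]
contact_force: [-0.1, -0.8, 0.2]
grip_width: 51.2
grip_force: 0.0
now slab [ -45.3 -202.3   26.3] t 3.5 F [-0.1 -0.8  0.2]
offset share [ 0.0129 -0.0016  0.0004] mm [10.3 -1.3  0.3] rot share [-0.0001 -0.001   0.0047] off after turn [ 0.0129 -0.0016  0.0003]
```

View pics/t1b.png

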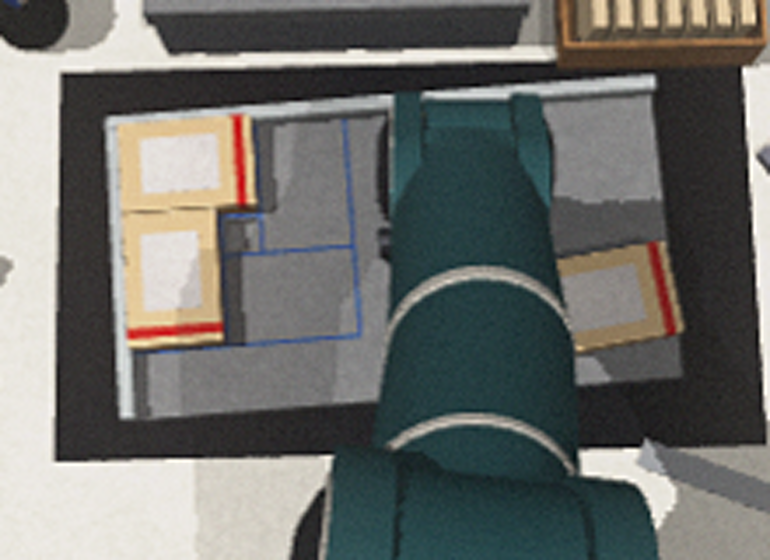

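The arm hides c from the top camera, so I'll push by force feedback.

```bash
python3 -m inch '[{"offset":[0.003,0,0],"delta_rot":[0,0,0]},{"offset":[0.006,0,0],"delta_rot":[0,0,0]},{"offset":[0.009,0,0],"delta_rot":[0,0,0]}]'
for i in 1; do python3 -m inch '[{"offset":[0.002,0,0],"delta_rot":[0,0,0]},{"offset":[0.004,0,0],"delta_rot":[0,0,0]}]'; python3 -m inch '[{"offset":[0.002,0,0],"delta_rot":[0,0,0]},{"offset":[0.004,0,0],"delta_rot":[0,0,0]}]'; done
python3 - <<'E'
from h import *
ims={'side':snap('side','s2.png')}
print(fit(ims,(676,-118,0.06),130,90,18,58,'carton',('side',)))
E
```

```text
t: 3.85
tool_pos: [592.7, -122.3, 26.2]
tcp_rot: [-3.14, -0.098, 0.001]
contact_force: [-5.0, 0.9, 2.7]
grip_width: 51.0
grip_force: 2.1
t: 4.05
tool_pos: [595.9, -122.1, 26.2]
tcp_rot: [-3.14, -0.098, 0.0]
contact_force: [-4.6, 0.6, 3.0]
grip_width: 51.4
grip_force: 2.2
t: 4.25
tool_pos: [599.2, -121.9, 26.2]
tcp_rot: [-3.14, -0.098, 0.0]
contact_force: [-4.4, -0.1, 2.0]
grip_width: 51.2
grip_force: 2.0
(array([ 6.74032183e+02, -1.12934318e+02,  9.06687980e-02]), np.float64(1781.2156862745098), {'side': 1890})
```

```bash
python3 -m inch '[{"offset":[0.002,0,0],"delta_rot":[0,0,0]},{"offset":[0.004,0,0],"delta_rot":[0,0,0]}]'; python3 -m inch '[{"offset":[0.002,0,0],"delta_rot":[0,0,0]},{"offset":[0.003,0,0],"delta_rot":[0,0,0]}]';  python3 -m inch '[{"offset":[0.001,0,0],"delta_rot":[0,0,0]},{"offset":[0.002,0,0],"delta_rot":[0,0,0]}]'; python3 p.py -31 -201 26 0
```

```text
t: 4.5
tool_pos: [600.3, -121.9, 26.0]
tcp_rot: [-3.14, -0.097, 0.007]
contact_force: [-27.1, 0.1, 19.4]
grip_width: 51.4
grip_force: 13.6
t: 4.7
tool_pos: [600.3, -121.9, 25.8]
tcp_rot: [-3.14, -0.097, 0.015]
contact_force: [-44.3, 1.9, 35.7]
grip_width: 51.4
grip_force: 21.8
t: 4.9
tool_pos: [600.3, -121.9, 25.8]
tcp_rot: [-3.14, -0.097, 0.02]
contact_force: [-56.9, 2.4, 46.7]
grip_width: 51.1
grip_force: 28.5
now slab [ -30.9 -202.4   25.8] t 4.9 F [-56.9   2.4  46.7]
offset share [-0.0001 -0.0017 -0.0002] mm [-0.1 -1.4 -0.2] rot share [-0.0015  0.024   0.0028] off after turn [-0.0001 -0.0017 -0.0002]
```

```bash
python3 -m inch '[{"offset":[-0.02,0,0],"delta_rot":[0,0,0]},{"offset":[-0.03,0,0],"delta_rot":[0,0,0]},{"offset":[-0.03,0,-0.05],"delta_rot":[0,0,0]},{"offset":[-0.03,0,-0.1],"delta_rot":[0,0,0]},{"offset":[-0.03,0,-0.1],"delta_rot":[0,0,0]}]'; python3 p.py 42 -278 105 90
```

```text
t: 5.4
tool_pos: [585.5, -123.3, 111.5]
tcp_rot: [3.138, 0.098, 0.013]
contact_force: [0.4, 0.1, 0.6]
grip_width: 51.2
grip_force: 0.0
now slab [ -45.7 -202.9  111.5] t 5.4 F [0.4 0.1 0.6]
offset share [0.1094 0.0941 0.0093] mm [87.5 75.3  7.4] rot share [ 0.0151 -0.0096 -2.9954] off after turn [-0.0939  0.1097  0.0082]
```

```bash
python3 -m inch '[{"offset":[0.11,0.094,0],"delta_rot":[0,0,-1]},{"offset":[0.11,0.094,0],"delta_rot":[0,0,-1]},{"offset":[0.11,0.094,0],"delta_rot":[0,0,-1]},{"offset":[0.11,0.094,0],"delta_rot":[0,0,-1]}]' 0.6; python3 -m inch '[{"offset":[0,0,0],"delta_rot":[0,0,-1]},{"offset":[0,0,0],"delta_rot":[0,0,-1]},{"offset":[0,0,0],"delta_rot":[0,0,-1]},{"offset":[0,0,0],"delta_rot":[0,0,-1]}]'; python3 -m inch '[{"offset":[0,0,0],"delta_rot":[0,0,-1]},{"offset":[0,0,0],"delta_rot":[0,0,-1]},{"offset":[0,0,0],"delta_rot":[0,0,-1]},{"offset":[0,0,0],"delta_rot":[0,0,-1]},{"offset":[0,0,0],"delta_rot":[0,0,-1]}]'; python3 p.py 42 -278 26 90
```

```text
t: 5.8
tool_pos: [676.4, -194.7, 105.5]
tcp_rot: [3.006, 0.913, 0.002]
contact_force: [-0.8, 0.6, -0.5]
grip_width: 68.3
grip_force: 0.0
t: 6.2
tool_pos: [675.2, -192.6, 106.0]
tcp_rot: [2.665, 1.663, 0.001]
contact_force: [0.3, 0.2, 0.3]
grip_width: 68.5
grip_force: 0.0
t: 6.7
tool_pos: [675.1, -192.6, 106.0]
tcp_rot: [-2.15, -2.291, -0.001]
contact_force: [0.3, -1.1, -0.4]
grip_width: 68.3
grip_force: 0.0
now slab [  39.5 -277.5  106. ] t 6.7 F [ 0.3 -1.1 -0.4]
offset share [-0.0007  0.003   0.1   ] mm [-0.6  2.4 80. ] rot share [ 0.0009 -0.0011  0.0063] off after turn [-0.0006  0.0031  0.1   ]
```

```bash
python3 -m inch '[{"offset":[0,0.002,0.05],"delta_rot":[0,0,0]},{"offset":[0,0.002,0.085],"delta_rot":[0,0,0]},{"offset":[0,0.002,0.1],"delta_rot":[0,0,0]},{"offset":[0,0.002,0.1],"delta_rot":[0,0,0]}]'
python3 -m inch '[{"offset":[0.012,0,0],"delta_rot":[0,0,0]},{"offset":[0.024,0,0],"delta_rot":[0,0,0]},{"offset":[0.036,0,0],"delta_rot":[0,0,0]},{"offset":[0.048,0,0],"delta_rot":[0,0,0]},{"offset":[0.06,0,0],"delta_rot":[0,0,0]}]'
python3 -m inch '[{"offset":[0.012,0,0],"delta_rot":[0,0,0]},{"offset":[0.024,0,0],"delta_rot":[0,0,0]},{"offset":[0.036,0,0],"delta_rot":[0,0,0]},{"offset":[0.048,0,0],"delta_rot":[0,0,0]},{"offset":[0.06,0,0],"delta_rot":[0,0,0]}]'
python3 -m inch '[{"offset":[0.012,0,0],"delta_rot":[0,0,0]},{"offset":[0.024,0,0],"delta_rot":[0,0,0]},{"offset":[0.036,0,0],"delta_rot":[0,0,0]},{"offset":[0.045,0,0],"delta_rot":[0,0,0]},{"offset":[0.053,0,0],"delta_rot":[0,0,0]}]'
python3 p.py 42 -122 26 90
```

```text
t: 7.1
tool_pos: [675.8, -192.1, 24.8]
tcp_rot: [-2.151, -2.287, 0.001]
contact_force: [0.7, -0.6, 0.5]
grip_width: 68.5
grip_force: 0.0
t: 7.6
tool_pos: [674.0, -144.3, 27.5]
tcp_rot: [2.15, 2.288, 0.0]
contact_force: [0.2, -5.0, 3.2]
grip_width: 68.4
grip_force: 2.5
t: 8.1
tool_pos: [671.0, -96.5, 27.4]
tcp_rot: [2.15, 2.288, 0.0]
contact_force: [0.6, -5.0, 4.0]
grip_width: 68.2
grip_force: 2.7
t: 8.6
tool_pos: [668.1, -53.9, 27.0]
tcp_rot: [2.15, 2.289, 0.0]
contact_force: [0.4, -5.7, 4.4]
grip_width: 68.1
grip_force: 2.5
now slab [  40.9 -138.6   27. ] t 8.6 F [ 0.4 -5.7  4.4]
offset share [0.0208 0.0015 0.0012] mm [16.6  1.2  1. ] rot share [0.0018 0.0012 0.0045] off after turn [0.0208 0.0014 0.0012]
```

```bash
python3 -m inch '[{"offset":[0.005,0,0],"delta_rot":[0,0,0]},{"offset":[0.01,0,0],"delta_rot":[0,0,0]},{"offset":[0.014,0,0],"delta_rot":[0,0,0]}]'; python3 -m inch '[{"offset":[0.001,0,0],"delta_rot":[0,0,0]},{"offset":[0.002,0,0],"delta_rot":[0,0,0]}]';  python3 -m inch '[{"offset":[0.001,0,0],"delta_rot":[0,0,0]},{"offset":[0.002,0,0],"delta_rot":[0,0,0]}]'; python3 p.py 42 -122 26 90
```

```text
t: 8.9
tool_pos: [667.1, -43.1, 26.3]
tcp_rot: [2.151, 2.289, -0.0]
contact_force: [-0.8, -4.8, 4.4]
grip_width: 68.8
grip_force: 2.5
t: 9.1
tool_pos: [667.0, -41.8, 26.3]
tcp_rot: [2.151, 2.289, -0.0]
contact_force: [-0.5, -5.7, 4.3]
grip_width: 68.4
grip_force: 2.6
t: 9.3
tool_pos: [666.9, -40.3, 26.3]
tcp_rot: [2.151, 2.289, -0.0]
contact_force: [0.9, -5.5, 4.4]
grip_width: 68.2
grip_force: 2.8
now slab [  40.5 -125.    26.3] t 9.3 F [ 0.9 -5.5  4.4]
offset share [0.0037 0.0019 0.0003] mm [3.  1.5 0.3] rot share [-0.0001  0.0005  0.0037] off after turn [0.0037 0.0019 0.0003]
```

```bash
python3 -m inch '[{"offset":[0.001,0,0],"delta_rot":[0,0,0]},{"offset":[0.0025,0,0],"delta_rot":[0,0,0]}]'; python3 -m inch '[{"offset":[0.001,0,0],"delta_rot":[0,0,0]},{"offset":[0.002,0,0],"delta_rot":[0,0,0]}]';  python3 -m inch '[{"offset":[0.001,0,0],"delta_rot":[0,0,0]},{"offset":[0.0015,0,0],"delta_rot":[0,0,0]}]'
```

```text
t: 9.5
tool_pos: [666.8, -38.5, 26.3]
tcp_rot: [2.152, 2.289, -0.0]
contact_force: [0.3, -6.6, 4.8]
grip_width: 68.6
grip_force: 2.8
t: 9.7
tool_pos: [666.7, -36.8, 26.3]
tcp_rot: [2.152, 2.289, -0.0]
contact_force: [0.7, -7.0, 4.4]
grip_width: 68.3
grip_force: 3.4
t: 9.9
tool_pos: [666.7, -36.0, 26.3]
tcp_rot: [2.152, 2.288, -0.001]
contact_force: [-0.4, -7.7, 3.7]
grip_width: 68.4
grip_force: 3.8
```

```bash
python3 -m inch '[{"offset":[0.001,0,0],"delta_rot":[0,0,0]},{"offset":[0.0015,0,0],"delta_rot":[0,0,0]}]'; python3 -m inch '[{"offset":[0.001,0,0],"delta_rot":[0,0,0]},{"offset":[0.001,0,0],"delta_rot":[0,0,0]}]'; python3 p.py 42 -150 100 90;  python3 - <<'E'
from h import *
im=snap('side','s3.png')
cv2.imwrite('pics/s3b.png',cv2.cvtColor(cv2.resize(im[110:290,90:310],None,fx=3.3,fy=3.3,interpolation=cv2.INTER_CUBIC),cv2.COLOR_RGB2BGR))
E
```

```text
t: 10.1
tool_pos: [666.7, -35.9, 26.3]
tcp_rot: [2.152, 2.287, -0.002]
contact_force: [0.3, -12.8, 4.4]
grip_width: 68.2
grip_force: 6.4
t: 10.3
tool_pos: [666.6, -35.9, 26.3]
tcp_rot: [2.152, 2.286, -0.003]
contact_force: [1.1, -14.9, 5.5]
grip_width: 67.9
grip_force: 7.4
now slab [  40.5 -120.5   26.3] t 10.3 F [  1.1 -14.9   5.5]
offset share [-0.0371  0.0019 -0.092 ] mm [-29.7   1.5 -73.6] rot share [-0.0002  0.0053  0.0009] off after turn [-0.0369  0.0019 -0.0921]
```

View pics/s3b.png

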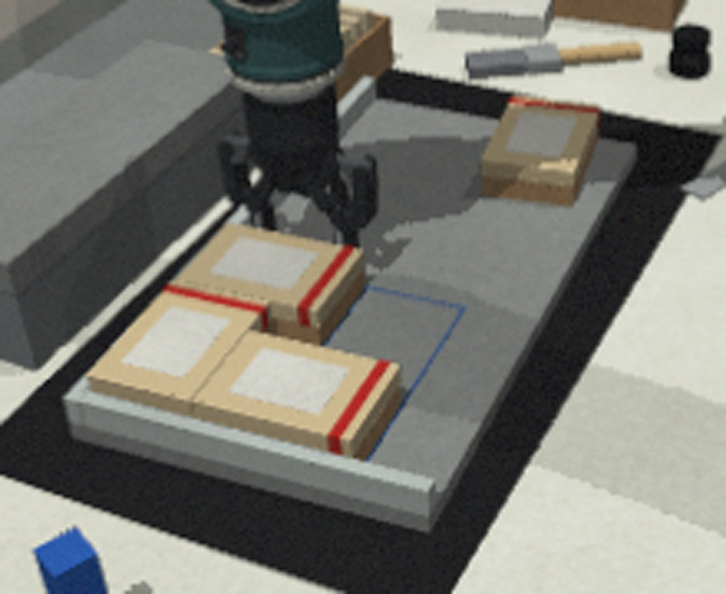

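```bash
python3 -m inch '[{"offset":[-0.02,0,0],"delta_rot":[0,0,0]},{"offset":[-0.03,0,-0.03],"delta_rot":[0,0,0]},{"offset":[-0.04,0,-0.09],"delta_rot":[0,0,0]},{"offset":[-0.1,-0.04,-0.1],"delta_rot":[0,0,0]},{"offset":[-0.16,-0.08,-0.1],"delta_rot":[0,0,0]}]' 0.2
python3 -m inch '[{"offset":[-0.25,-0.09,0],"delta_rot":[0,0,0]},{"offset":[-0.25,-0.09,0],"delta_rot":[0,0,0]},{"offset":[-0.25,-0.09,0],"delta_rot":[0,0,0]},{"offset":[-0.25,-0.09,0],"delta_rot":[0,0,0]},{"offset":[-0.25,-0.09,0],"delta_rot":[0,0,0]}]'
python3 p.py -102 -452 28 90
python3 - <<'E'
from h import *
im=snap('top','t4.png'); print(fit({'top':im},(540,-274,-1.4),130,90,18,58,'carton',('top',)))
E
```

```text
t: 10.85
tool_pos: [618.8, -151.3, 107.5]
tcp_rot: [2.147, 2.291, 0.003]
contact_force: [0.9, -1.5, -0.7]
grip_width: 51.0
grip_force: 0.0
t: 11.35
tool_pos: [555.8, -361.8, 105.2]
tcp_rot: [-2.159, -2.282, 0.003]
contact_force: [-0.5, -0.2, -1.3]
grip_width: 51.4
grip_force: 0.0
now slab [ -89.7 -439.2  105.2] t 11.35 F [-0.5 -0.2 -1.3]
offset share [-0.016  -0.0152  0.0966] mm [-12.8 -12.1  77.2] rot share [-0.0033  0.0019 -0.0087] off after turn [-0.016  -0.0154  0.0965]
(array([ 539.78228308, -274.73939908,   -1.40637118]), np.float64(56.870588235294115), {'top': 1105})
```

```bash
python3 -m inch '[{"offset":[-0.016,-0.015,0.04],"delta_rot":[0,0,0]},{"offset":[-0.016,-0.015,0.08],"delta_rot":[0,0,0]},{"offset":[-0.016,-0.015,0.098],"delta_rot":[0,0,0]},{"offset":[-0.016,-0.015,0.098],"delta_rot":[0,0,0]}]'
python3 -m inch '[{"offset":[0.015,0,0],"delta_rot":[0,0,0]},{"offset":[0.03,0,0],"delta_rot":[0,0,0]},{"offset":[0.04,0,0],"delta_rot":[0,0,0]},{"offset":[0.05,0,0],"delta_rot":[0,0,0]},{"offset":[0.06,0,0],"delta_rot":[0,0,0]}]'
python3 -m inch '[{"offset":[0.012,0,0],"delta_rot":[0,0,0]},{"offset":[0.024,0,0],"delta_rot":[0,0,0]},{"offset":[0.036,0,0],"delta_rot":[0,0,0]},{"offset":[0.048,0,0],"delta_rot":[0,0,0]},{"offset":[0.06,0,0],"delta_rot":[0,0,0]}]'
python3 -m inch '[{"offset":[0.012,0,0],"delta_rot":[0,0,0]},{"offset":[0.024,0,0],"delta_rot":[0,0,0]},{"offset":[0.036,0,0],"delta_rot":[0,0,0]},{"offset":[0.048,0,0],"delta_rot":[0,0,0]},{"offset":[0.06,0,0],"delta_rot":[0,0,0]}]'
python3 p.py -102 -126 26 90
python3 - <<'E'
from h import *
im=snap('side','s5.png')
E
```

```text
t: 11.8
tool_pos: [547.5, -367.0, 25.7]
tcp_rot: [-2.147, -2.288, -0.001]
contact_force: [-0.5, -0.6, -0.3]
grip_width: 51.0
grip_force: 0.0
t: 12.3
tool_pos: [545.3, -320.7, 28.4]
tcp_rot: [2.15, 2.288, -0.0]
contact_force: [0.1, -4.9, 2.1]
grip_width: 51.2
grip_force: 1.8
t: 12.8
tool_pos: [541.9, -272.1, 27.6]
tcp_rot: [-2.151, -2.29, 0.0]
contact_force: [0.6, -4.2, 3.1]
grip_width: 51.1
grip_force: 1.9
t: 13.3
tool_pos: [538.9, -224.2, 27.6]
tcp_rot: [-2.151, -2.29, 0.0]
contact_force: [0.8, -3.1, 1.6]
grip_width: 51.4
grip_force: 1.8
now slab [ -98.3 -300.9   27.6] t 13.3 F [ 0.8 -3.1  1.6]
offset share [ 0.2186 -0.0041  0.002 ] mm [174.9  -3.3   1.6] rot share [-0.0002 -0.0002  0.0046] off after turn [ 0.2186 -0.0046  0.002 ]
```

```bash
python3 -m inch '[{"offset":[0.012,0,0],"delta_rot":[0,0,0]},{"offset":[0.024,0,0],"delta_rot":[0,0,0]},{"offset":[0.036,0,0],"delta_rot":[0,0,0]},{"offset":[0.048,0,0],"delta_rot":[0,0,0]},{"offset":[0.06,0,0],"delta_rot":[0,0,0]}]'
python3 -m inch '[{"offset":[0.012,0,0],"delta_rot":[0,0,0]},{"offset":[0.024,0,0],"delta_rot":[0,0,0]},{"offset":[0.036,0,0],"delta_rot":[0,0,0]},{"offset":[0.048,0,0],"delta_rot":[0,0,0]},{"offset":[0.06,0,0],"delta_rot":[0,0,0]}]'
python3 -m inch '[{"offset":[0.012,0,0],"delta_rot":[0,0,0]},{"offset":[0.024,0,0],"delta_rot":[0,0,0]},{"offset":[0.036,0,0],"delta_rot":[0,0,0]},{"offset":[0.048,0,0],"delta_rot":[0,0,0]},{"offset":[0.06,0,0],"delta_rot":[0,0,0]}]'
python3 p.py -102 -126 26 90
python3 - <<'E'
from h import *
im=snap('side','s6.png')
cv2.imwrite('pics/s6b.png',cv2.cvtColor(cv2.resize(im[110:290,90:310],None,fx=3.3,fy=3.3,interpolation=cv2.INTER_CUBIC),cv2.COLOR_RGB2BGR))
E
```

```text
t: 13.85
tool_pos: [535.8, -176.1, 27.5]
tcp_rot: [-2.151, -2.29, 0.0]
contact_force: [0.6, -2.3, 0.5]
grip_width: 50.9
grip_force: 1.0
t: 14.35
tool_pos: [532.9, -128.3, 27.6]
tcp_rot: [-2.151, -2.29, -0.0]
contact_force: [-0.1, -1.9, -0.8]
grip_width: 51.4
grip_force: 0.6
t: 14.85
tool_pos: [529.9, -80.5, 27.6]
tcp_rot: [-2.151, -2.29, -0.0]
contact_force: [-0.1, -2.0, -1.0]
grip_width: 51.8
grip_force: 0.6
now slab [ -98.6 -156.9   27.6] t 14.85 F [-0.1 -2.  -1. ]
offset share [ 0.0386 -0.0041  0.002 ] mm [30.9 -3.3  1.6] rot share [-0.0001 -0.0002  0.0046] off after turn [ 0.0386 -0.0042  0.002 ]
```

View pics/s6b.png

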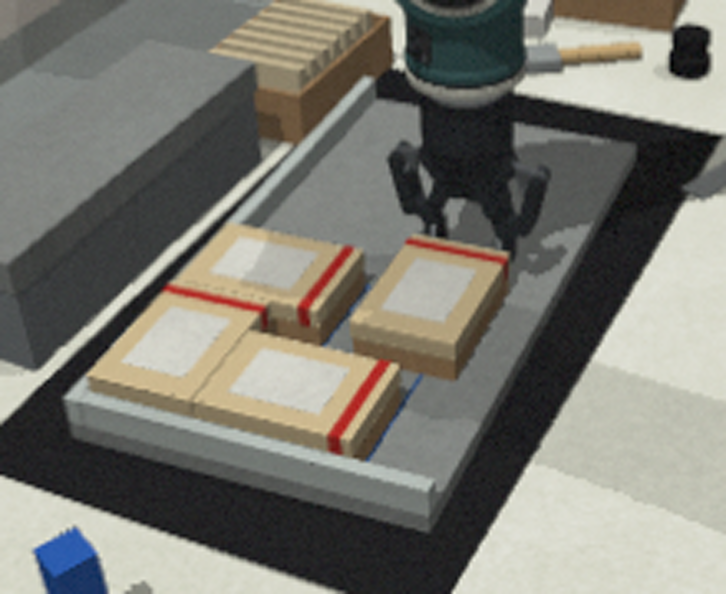

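d is aligned and about 30 mm short of a. I'll push a bit further, then move round to its near side.

```bash
python3 -m inch '[{"offset":[0.01,0,0],"delta_rot":[0,0,0]},{"offset":[0.02,0,0],"delta_rot":[0,0,0]},{"offset":[0.028,0,0],"delta_rot":[0,0,0]},{"offset":[0.031,0,0],"delta_rot":[0,0,0]},{"offset":[0.031,0,0],"delta_rot":[0,0,0]}]'
python3 -m inch '[{"offset":[-0.03,0,0],"delta_rot":[0,0,0]},{"offset":[-0.05,0,-0.04],"delta_rot":[0,0,0]},{"offset":[-0.06,0,-0.09],"delta_rot":[0,0,0]},{"offset":[-0.06,0,-0.1],"delta_rot":[0,0,0]},{"offset":[-0.06,0,-0.1],"delta_rot":[0,0,0]}]' 0.6
python3 p.py -178 -50 105 0
python3 - <<'E'
from h import *
im=snap('side','s7.png')
print(fit({'side':im},(521,35,-1.5),130,90,18,58,'carton',('side',)))
im=snap('top','t7.png')
print(fit({'top':im},(521,35,-1.5),130,90,18,58,'carton',('top',)), observe()['joint_positions'])
E
```

```text
t: 15.4
tool_pos: [528.5, -56.1, 27.6]
tcp_rot: [-2.15, -2.29, -0.0]
contact_force: [0.4, -0.4, 0.5]
grip_width: 51.3
grip_force: 0.0
t: 15.9
tool_pos: [532.1, -105.0, 108.8]
tcp_rot: [2.151, 2.287, 0.002]
contact_force: [0.2, 0.2, -0.0]
grip_width: 68.2
grip_force: 0.0
now slab [ -97.9 -181.4  108.8] t 15.9 F [ 0.2  0.2 -0. ]
offset share [ 0.1645 -0.0999  0.0044] mm [131.6 -79.9   3.5] rot share [ 4.7000e-03 -2.2000e-03  3.0029e+00] off after turn [-0.1001 -0.1643  0.0048]
(array([576.19485464, 120.85409674,  -3.08244036]), np.float64(3540.854901960784), {'side': 5507})
(array([527.04271556,  19.01057333,  -1.50604884]), np.float64(3178.407843137255), {'top': 4230}) [ 0.57971911  0.48409704 -0.55160927  1.91222008  0.33422782  0.83760178
 -0.0850802 ]
```

```bash
python3 -m inch '[{"offset":[0.158,-0.1,0],"delta_rot":[0,0,1]},{"offset":[0.158,-0.1,0],"delta_rot":[0,0,1]},{"offset":[0.158,-0.1,0],"delta_rot":[0,0,1]},{"offset":[0.158,-0.1,0],"delta_rot":[0,0,1]},{"offset":[0.158,-0.1,0],"delta_rot":[0,0,1]}]'
python3 -m inch '[{"offset":[0,0,0],"delta_rot":[0,0,1]},{"offset":[0,0,0],"delta_rot":[0,0,1]},{"offset":[0,0,0],"delta_rot":[0,0,1]},{"offset":[0,0,0],"delta_rot":[0,0,1]}]'
python3 -m inch '[{"offset":[0,0,0],"delta_rot":[0,0,1]},{"offset":[0,0,0],"delta_rot":[0,0,1]},{"offset":[0,0,0],"delta_rot":[0,0,1]},{"offset":[0,0,0],"delta_rot":[0,0,1]},{"offset":[0,0,0],"delta_rot":[0,0,1]}]'
python3 p.py -178 -55 27 0
python3 - <<'E'
from h import *
im=snap('side','s8.png')
cv2.imwrite('pics/s8b.png',cv2.cvtColor(cv2.resize(im[110:290,90:310],None,fx=3.3,fy=3.3,interpolation=cv2.INTER_CUBIC),cv2.COLOR_RGB2BGR))
E
```

```text
t: 16.5
tool_pos: [442.7, 17.7, 106.8]
tcp_rot: [-2.669, -1.656, 0.002]
contact_force: [0.6, -0.8, 0.4]
grip_width: 68.6
grip_force: 0.0
t: 16.9
tool_pos: [443.8, 15.9, 106.8]
tcp_rot: [-3.009, -0.901, 0.002]
contact_force: [0.0, 0.3, 0.3]
grip_width: 68.7
grip_force: 0.0
t: 17.4
tool_pos: [443.8, 16.0, 106.8]
tcp_rot: [3.14, 0.099, -0.002]
contact_force: [-0.0, -0.8, 0.1]
grip_width: 68.5
grip_force: 0.0
now slab [-178.8  -55.3  106.8] t 17.4 F [-0.  -0.8  0.1]
offset share [ 0.0012 -0.0004  0.0998] mm [ 0.9 -0.3 79.8] rot share [0.0002 0.0025 0.0054] off after turn [ 0.001  -0.0004  0.0998]
```

View pics/s8b.png

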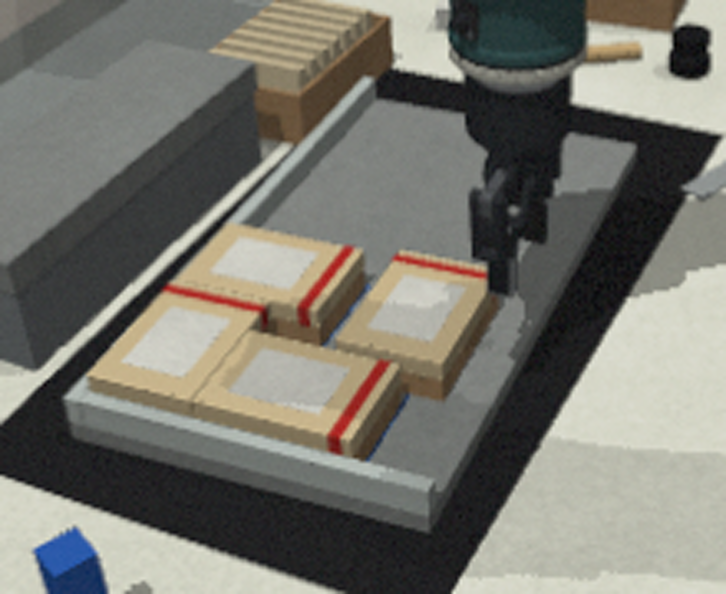

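```bash
python3 -m inch '[{"offset":[0,0,0.05],"delta_rot":[0,0,0]},{"offset":[0,0,0.085],"delta_rot":[0,0,0]},{"offset":[0,0,0.1],"delta_rot":[0,0,0]},{"offset":[0,0,0.1],"delta_rot":[0,0,0]}]'
python3 -m inch '[{"offset":[0.012,0,0],"delta_rot":[0,0,0]},{"offset":[0.024,0,0],"delta_rot":[0,0,0]},{"offset":[0.036,0,0],"delta_rot":[0,0,0]},{"offset":[0.048,0,0],"delta_rot":[0,0,0]},{"offset":[0.058,0,0],"delta_rot":[0,0,0]}]'
python3 -m inch '[{"offset":[0.005,0,0],"delta_rot":[0,0,0]},{"offset":[0.009,0,0],"delta_rot":[0,0,0]}]'
python3 -m inch '[{"offset":[0.001,0,0],"delta_rot":[0,0,0]},{"offset":[0.002,0,0],"delta_rot":[0,0,0]}]'
python3 -m inch '[{"offset":[0.001,0,0],"delta_rot":[0,0,0]},{"offset":[0.0015,0,0],"delta_rot":[0,0,0]}]'
python3 p.py -120 -55 27 0
```

```text
t: 17.85
tool_pos: [442.9, 16.5, 26.4]
tcp_rot: [-3.14, -0.101, 0.005]
contact_force: [0.9, -0.1, 1.7]
grip_width: 67.9
grip_force: 0.0
t: 18.35
tool_pos: [490.9, 19.6, 27.9]
tcp_rot: [-3.14, -0.098, -0.0]
contact_force: [-3.6, 0.6, 2.0]
grip_width: 68.5
grip_force: 1.8
t: 18.55
tool_pos: [497.4, 20.1, 27.6]
tcp_rot: [-3.14, -0.098, 0.001]
contact_force: [-3.5, -0.0, 1.8]
grip_width: 68.1
grip_force: 1.9
t: 18.75
tool_pos: [498.5, 20.1, 27.5]
tcp_rot: [-3.14, -0.098, 0.001]
contact_force: [-3.1, 0.2, 1.1]
grip_width: 68.2
grip_force: 1.4
t: 18.95
tool_pos: [500.1, 20.2, 27.6]
tcp_rot: [-3.14, -0.098, -0.0]
contact_force: [-0.6, 0.3, -1.6]
grip_width: 68.3
grip_force: 0.6
now slab [-122.4  -54.6   27.6] t 18.95 F [-0.6  0.3 -1.6]
offset share [0.003  0.0005 0.0007] mm [2.4 0.4 0.6] rot share [-0.0001 -0.0003  0.0046] off after turn [0.003  0.0005 0.0007]
```

```bash
python3 -m inch '[{"offset":[0.001,0,0],"delta_rot":[0,0,0]},{"offset":[0.002,0,0],"delta_rot":[0,0,0]}]'
python3 -m inch '[{"offset":[0.001,0,0],"delta_rot":[0,0,0]},{"offset":[0.0015,0,0],"delta_rot":[0,0,0]}]'
python3 -m inch '[{"offset":[0.001,0,0],"delta_rot":[0,0,0]},{"offset":[0.0015,0,0],"delta_rot":[0,0,0]}]'
python3 p.py -120 -55 27 0
```

```text
t: 19.15
tool_pos: [500.7, 20.2, 27.5]
tcp_rot: [3.14, 0.098, -0.003]
contact_force: [-10.9, -0.5, 9.4]
grip_width: 68.4
grip_force: 5.1
t: 19.35
tool_pos: [501.9, 20.2, 27.5]
tcp_rot: [3.14, 0.098, -0.003]
contact_force: [-7.9, -1.0, 7.1]
grip_width: 67.7
grip_force: 4.5
t: 19.55
tool_pos: [502.0, 20.2, 27.3]
tcp_rot: [3.139, 0.098, -0.007]
contact_force: [-18.3, -0.8, 14.4]
grip_width: 68.1
grip_force: 9.0
now slab [-120.5  -54.7   27.3] t 19.55 F [-18.3  -0.8  14.4]
offset share [0.0007 0.0004 0.0004] mm [0.5 0.3 0.3] rot share [0.001  0.0081 0.0043] off after turn [0.0007 0.0004 0.0004]
```

```bash
python3 -m inch '[{"offset":[-0.02,0,0],"delta_rot":[0,0,0]},{"offset":[-0.03,0,-0.03],"delta_rot":[0,0,0]},{"offset":[-0.03,0,-0.09],"delta_rot":[0,0,0]},{"offset":[-0.03,0,-0.1],"delta_rot":[0,0,0]},{"offset":[-0.03,0,-0.1],"delta_rot":[0,0,0]}]' 0.2
python3 -m inch '[{"offset":[0.1,0.12,0],"delta_rot":[0,0,-1]},{"offset":[0.1,0.12,0],"delta_rot":[0,0,-1]},{"offset":[0.1,0.12,0],"delta_rot":[0,0,-1]},{"offset":[0.1,0.12,0],"delta_rot":[0,0,-1]}]'
python3 -m inch '[{"offset":[0,0,0],"delta_rot":[0,0,-1]},{"offset":[0,0,0],"delta_rot":[0,0,-1]},{"offset":[0,0,0],"delta_rot":[0,0,-1]},{"offset":[0,0,0],"delta_rot":[0,0,-1]}]'
python3 -m inch '[{"offset":[0,0,0],"delta_rot":[0,0,-1]},{"offset":[0,0,0],"delta_rot":[0,0,-1]},{"offset":[0,0,0],"delta_rot":[0,0,-1]},{"offset":[0,0,0],"delta_rot":[0,0,-1]},{"offset":[0,0,0],"delta_rot":[0,0,-1]}]'
python3 p.py -65 -148 27 90
```

```text
t: 20.05
tool_pos: [481.4, 18.9, 109.4]
tcp_rot: [3.14, 0.098, 0.006]
contact_force: [-0.5, 0.1, 0.3]
grip_width: 51.2
grip_force: 0.0
t: 20.45
tool_pos: [567.3, -75.3, 105.9]
tcp_rot: [-3.007, -0.91, 0.001]
contact_force: [-0.7, 0.3, -1.3]
grip_width: 51.2
grip_force: 0.0
t: 20.85
tool_pos: [565.5, -71.8, 106.2]
tcp_rot: [-2.664, -1.662, 0.001]
contact_force: [-0.9, -0.1, -0.3]
grip_width: 51.0
grip_force: 0.0
t: 21.35
tool_pos: [565.5, -71.9, 106.3]
tcp_rot: [-2.149, -2.29, 0.0]
contact_force: [0.3, -1.2, 0.7]
grip_width: 51.2
grip_force: 0.0
now slab [ -62.6 -150.4  106.3] t 21.35 F [ 0.3 -1.2  0.7]
offset share [ 0.0029 -0.0028  0.0991] mm [ 2.3 -2.3 79.3] rot share [-0.0025 -0.0022  0.0066] off after turn [ 0.003  -0.003   0.0991]
```

```bash
python3 -m inch '[{"offset":[0,0,0.05],"delta_rot":[0,0,0]},{"offset":[0,0,0.085],"delta_rot":[0,0,0]},{"offset":[0,0,0.1],"delta_rot":[0,0,0]},{"offset":[0,0,0.1],"delta_rot":[0,0,0]}]'
python3 -m inch '[{"offset":[0.01,0,0],"delta_rot":[0,0,0]},{"offset":[0.019,0,0],"delta_rot":[0,0,0]},{"offset":[0.026,0,0],"delta_rot":[0,0,0]},{"offset":[0.032,0,0],"delta_rot":[0,0,0]},{"offset":[0.035,0,0],"delta_rot":[0,0,0]}]'
python3 -m inch '[{"offset":[0.001,0,0],"delta_rot":[0,0,0]},{"offset":[0.002,0,0],"delta_rot":[0,0,0]}]'
python3 -m inch '[{"offset":[0.001,0,0],"delta_rot":[0,0,0]},{"offset":[0.0015,0,0],"delta_rot":[0,0,0]}]'
python3 p.py -65 -121 27 90
```

```text
t: 21.75
tool_pos: [565.0, -71.5, 26.1]
tcp_rot: [-2.151, -2.287, 0.002]
contact_force: [0.7, -0.2, 0.5]
grip_width: 51.5
grip_force: 0.0
t: 22.25
tool_pos: [564.5, -43.6, 28.2]
tcp_rot: [2.15, 2.289, 0.001]
contact_force: [-0.5, -3.7, 3.2]
grip_width: 51.3
grip_force: 1.8
t: 22.45
tool_pos: [564.2, -42.6, 27.7]
tcp_rot: [2.151, 2.289, -0.0]
contact_force: [0.9, -7.0, 4.5]
grip_width: 51.5
grip_force: 3.5
t: 22.65
tool_pos: [564.1, -42.0, 27.7]
tcp_rot: [2.152, 2.288, -0.001]
contact_force: [0.1, -7.5, 4.7]
grip_width: 51.2
grip_force: 3.6
now slab [ -62.2 -120.5   27.7] t 22.65 F [ 0.1 -7.5  4.7]
offset share [-0.0006 -0.0035  0.0009] mm [-0.5 -2.8  0.7] rot share [0.0001 0.0015 0.0026] off after turn [-0.0006 -0.0035  0.0009]
```

```bash
python3 -m inch '[{"offset":[0.001,0,0],"delta_rot":[0,0,0]},{"offset":[0.0015,0,0],"delta_rot":[0,0,0]}]'
python3 -m inch '[{"offset":[0.001,0,0],"delta_rot":[0,0,0]},{"offset":[0.0015,0,0],"delta_rot":[0,0,0]}]'
python3 p.py -65 -121 27 90
```

```text
t: 22.85
tool_pos: [564.1, -41.7, 27.7]
tcp_rot: [2.152, 2.287, -0.002]
contact_force: [0.9, -12.9, 5.9]
grip_width: 51.4
grip_force: 6.4
t: 23.05
tool_pos: [564.0, -41.7, 27.7]
tcp_rot: [2.152, 2.286, -0.003]
contact_force: [-0.2, -18.1, 6.5]
grip_width: 51.5
grip_force: 9.2
now slab [ -62.3 -120.2   27.7] t 23.05 F [ -0.2 -18.1   6.5]
offset share [-0.001  -0.0034  0.0009] mm [-0.8 -2.7  0.7] rot share [-0.0004  0.0058 -0.0001] off after turn [-0.001  -0.0034  0.0009]
```

```bash
python3 -m inch '[{"offset":[-0.02,0,0],"delta_rot":[0,0,0]},{"offset":[-0.03,0,-0.03],"delta_rot":[0,0,0]},{"offset":[-0.03,0,-0.09],"delta_rot":[0,0,0]},{"offset":[-0.03,0,-0.15],"delta_rot":[0,0,0]},{"offset":[-0.03,0,-0.22],"delta_rot":[0,0,0]}]' 0.6
python3 -m inch '[{"offset":[0.25,0,-0.06],"delta_rot":[0,0,0]},{"offset":[0.25,0,-0.06],"delta_rot":[0,0,0]},{"offset":[0.25,0,-0.06],"delta_rot":[0,0,0]},{"offset":[0.25,0,-0.06],"delta_rot":[0,0,0]},{"offset":[0.25,0,-0.06],"delta_rot":[0,0,0]}]'
python3 p.py 590.5 380 180 146.2 w
python3 - <<'E'
from h import *
ims={'top':snap('top','t9.png'),'side':snap('side','s9.png')}
for n in ims: print(fit(ims,(590.5,380,-0.59),30,30,0,100,'key',(n,)))
E
```

```text
t: 23.55
tool_pos: [564.7, -62.9, 199.0]
tcp_rot: [-2.15, -2.289, -0.0]
contact_force: [-0.1, -0.4, 0.4]
grip_width: 68.3
grip_force: 0.0
t: 24.05
tool_pos: [551.8, 143.3, 247.2]
tcp_rot: [-2.142, -2.297, -0.005]
contact_force: [-0.1, -0.1, -0.4]
grip_width: 68.2
grip_force: 0.0
now slab [-63.4  65.2 247.2] t 24.05 F [-0.1 -0.1 -0.4]
offset share [0.2916 0.0687 0.085 ] mm [233.3  55.   68. ] rot share [ 0.0055 -0.0038 -1.7399] off after turn [0.1245 0.2728 0.084 ]
(array([ 5.91139136e+02,  3.79408969e+02, -5.15447083e-01]), np.float64(28.75686274509804), {'top': 177})
(array([589.62313241, 380.92217403,  -0.61730446]), np.float64(56.42745098039216), {'side': 683})
```

```bash
python3 -m inch '[{"offset":[0.29,0.068,0.08],"delta_rot":[0,0,-0.87]},{"offset":[0.29,0.068,0.08],"delta_rot":[0,0,-0.87]},{"offset":[0.29,0.068,0.08],"delta_rot":[0,0,-0.87]},{"offset":[0.29,0.068,0.08],"delta_rot":[0,0,-0.87]},{"offset":[0.29,0.068,0.08],"delta_rot":[0,0,-0.87]}]'
python3 -m inch '[{"offset":[0,0,0],"delta_rot":[0,0,-0.87]},{"offset":[0,0,0],"delta_rot":[0,0,-0.87]},{"offset":[0,0,0],"delta_rot":[0,0,-0.87]},{"offset":[0,0,0],"delta_rot":[0,0,-0.87]}]'
python3 p.py 590.5 380 64 146.2 w
```

```text
t: 24.65
tool_pos: [593.7, 371.5, 179.7]
tcp_rot: [-1.58, -2.714, 0.003]
contact_force: [1.5, -0.1, 1.0]
grip_width: 68.2
grip_force: 0.0
t: 25.05
tool_pos: [593.5, 369.8, 180.4]
tcp_rot: [-0.922, -3.002, 0.002]
contact_force: [0.4, -0.8, -0.0]
grip_width: 68.0
grip_force: 0.0
now slab [ -8.2 288.8 180.4] t 25.05 F [ 0.4 -0.8 -0. ]
offset share [0.0102 0.0087 0.1455] mm [  8.1   6.9 116.4] rot share [-0.003  -0.0018 -0.0119] off after turn [0.0103 0.0085 0.1455]
```

```bash
python3 -m inch '[{"offset":[0.0102,0.0087,0],"delta_rot":[0,0,0]},{"offset":[0.0102,0.0087,0.05],"delta_rot":[0,0,0]},{"offset":[0.0102,0.0087,0.1],"delta_rot":[0,0,0]},{"offset":[0.0102,0.0087,0.1455],"delta_rot":[0,0,0]},{"offset":[0.0102,0.0087,0.1455],"delta_rot":[0,0,0]}]'
python3 p.py 590.5 380 64 146.2 w
python3 -m inch '[{"offset":[0,0,0],"delta_rot":[0,0,0]},{"offset":[0,0,0],"delta_rot":[0,0,0]},{"offset":[0,0,0],"delta_rot":[0,0,0]},{"offset":[0,0,0],"delta_rot":[0,0,0]},{"offset":[0,0,0],"delta_rot":[0,0,0]}]' -1 30
python3 -m inch '[{"offset":[0,0,0],"delta_rot":[0,0,0]},{"offset":[0,0,0],"delta_rot":[0,0,0]},{"offset":[0,0,0],"delta_rot":[0,0,0]}]'
```

```text
t: 25.55
tool_pos: [587.9, 380.6, 60.4]
tcp_rot: [-0.928, -2.997, 0.009]
contact_force: [-0.7, -1.0, -0.4]
grip_width: 68.3
grip_force: 0.0
now slab [-13.2 299.9  60.4] t 25.55 F [-0.7 -1.  -0.4]
offset share [-0.0031  0.0013 -0.0045] mm [-2.5  1.  -3.6] rot share [-0.0124 -0.0047 -0.0205] off after turn [-0.0031  0.0012 -0.0045]
t: 26.05
tool_pos: [590.6, 383.1, 67.7]
tcp_rot: [0.925, 3.001, 0.004]
contact_force: [-1.5, 0.4, 7.1]
grip_width: 30.9
grip_force: 28.6
t: 26.35
tool_pos: [590.5, 383.2, 67.7]
tcp_rot: [0.925, 3.001, 0.004]
contact_force: [-1.8, 0.7, 7.2]
grip_width: 30.9
grip_force: 28.6
```

```bash
python3 -m inch '[{"offset":[0,0,-0.03],"delta_rot":[0,0,0]},{"offset":[0,0,-0.07],"delta_rot":[0,0,0]},{"offset":[0,0,-0.12],"delta_rot":[0,0,0]},{"offset":[0,0,-0.14],"delta_rot":[0,0,0]},{"offset":[0,0,-0.14],"delta_rot":[0,0,0]}]'
python3 p.py 0 0 160 90
```

```text
t: 26.85
tool_pos: [590.8, 383.1, 181.1]
tcp_rot: [0.924, 2.999, 0.006]
contact_force: [1.3, -0.5, -0.8]
grip_width: 30.9
grip_force: 29.4
now slab [-10.1 302.2 181.1] t 26.85 F [ 1.3 -0.5 -0.8]
offset share [-0.241  -0.2913  0.0256] mm [-192.8 -233.    20.5] rot share [ 1.0200e-02 -2.0000e-04  1.7433e+00] off after turn [-0.3778  0.0126  0.0264]
```

Run:
```python
from h import *
ims={'top':snap('top','t10.png'),'side':snap('side','s10.png')}
st=observe();p=st['tool_pos'];print(p)
for n in ims: print(fit(ims,(p[0],p[1]-2,-0.59),30,30,p[2]-67.7,p[2]+32.3,'key',(n,)))
im=ims['side'];cv2.imwrite('pics/s10b.png',cv2.cvtColor(cv2.resize(im[110:310,40:300],None,fx=3,fy=3,interpolation=cv2.INTER_CUBIC),cv2.COLOR_RGB2BGR))
```

```text
[589.92453073 381.92698972 177.29825281]
(array([336.96098801, -74.83044749,  -0.83650745]), np.float64(776.1019607843137), {'top': 656})
(array([590.67061319, 379.01295186,  -0.63951188]), np.float64(71.9921568627451), {'side': 822})
```

View pics/s10b.png

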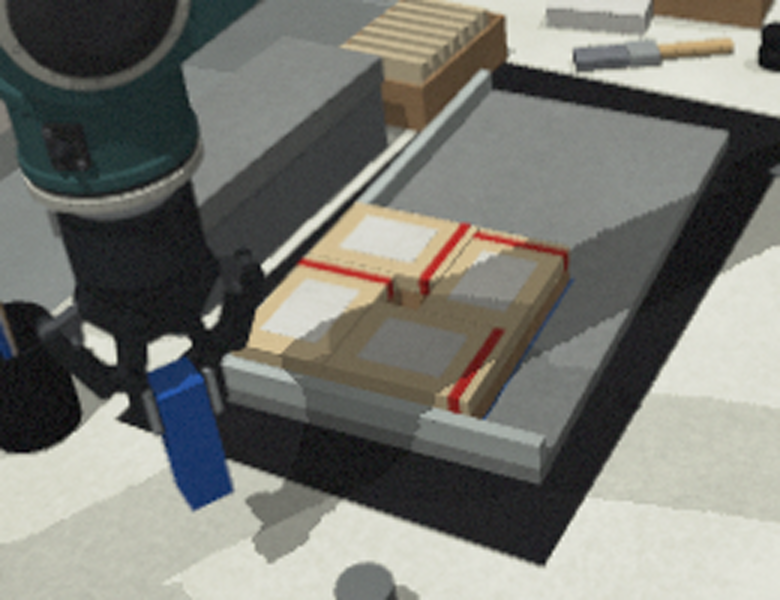

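The layer is complete: the four cartons form the pinwheel with the gap at about (407,290), and the key is held upright. Next I'll carry it over the gap.

```bash
python3 -m inch '[{"offset":[-0.12,-0.146,0],"delta_rot":[0,0,0]},{"offset":[-0.12,-0.146,0],"delta_rot":[0,0,0]},{"offset":[-0.12,-0.146,0],"delta_rot":[0,0,0]},{"offset":[-0.12,-0.146,0],"delta_rot":[0,0,0]},{"offset":[-0.12,-0.146,0],"delta_rot":[0,0,0]}]'
python3 -m inch '[{"offset":[-0.12,-0.146,0],"delta_rot":[0,0,0.87]},{"offset":[-0.12,-0.146,0],"delta_rot":[0,0,0.87]},{"offset":[-0.12,-0.146,0],"delta_rot":[0,0,0.87]},{"offset":[-0.12,-0.146,0],"delta_rot":[0,0,0.87]},{"offset":[-0.12,-0.146,0],"delta_rot":[0,0,0.87]}]'
python3 -m inch '[{"offset":[0,0,0],"delta_rot":[0,0,0.87]},{"offset":[0,0,0],"delta_rot":[0,0,0.87]},{"offset":[0,0,0],"delta_rot":[0,0,0.87]},{"offset":[0,0,0],"delta_rot":[0,0,0.87]},{"offset":[0,0,0],"delta_rot":[0,0,0.87]}]'
python3 p.py 0 2 145 90
```

```text
t: 27.45
tool_pos: [603.7, 229.5, 176.1]
tcp_rot: [-0.929, -3.0, 0.002]
contact_force: [-1.1, 1.5, -0.6]
grip_width: 31.1
grip_force: 29.5
t: 27.95
tool_pos: [617.0, 80.9, 176.6]
tcp_rot: [-1.579, -2.715, 0.001]
contact_force: [-0.0, 0.0, -0.6]
grip_width: 30.6
grip_force: 29.5
t: 28.45
tool_pos: [616.9, 82.8, 177.0]
tcp_rot: [-2.142, -2.297, 0.0]
contact_force: [0.4, -0.3, -0.4]
grip_width: 30.7
grip_force: 29.5
now slab [ -2.1   1.  177. ] t 28.45 F [ 0.4 -0.3 -0.4]
offset share [0.0013 0.0026 0.0399] mm [ 1.   2.1 32. ] rot share [-0.0008 -0.0008  0.0182] off after turn [0.0013 0.0026 0.0399]
```

```bash
python3 -m inch '[{"offset":[0.0013,0.0026,0.02],"delta_rot":[0,0,0.018]},{"offset":[0.0013,0.0026,0.046],"delta_rot":[0,0,0.018]},{"offset":[0.0013,0.0026,0.046],"delta_rot":[0,0,0.018]},{"offset":[0.0013,0.0026,0.046],"delta_rot":[0,0,0.018]}]'
python3 - <<'E'
from h import *
ims={'top':snap('top','t11.png'),'side':snap('side','s11.png')}
st=observe();p=np.array(st['tool_pos']);print(p,st['contact_force'])
o={n:cv2.cvtColor(cv2.imread(f'pics/{n[0]}10.png'),cv2.COLOR_BGR2RGB) for n in('top','side')}
m=mask(o['side'],'carton')
a=fit(o,(619,82,0.06),220,220,18,58,'carton',('side',)); print('layer',a)
b=fit(ims,(p[0],p[1]-2,0.06),30,30,p[2]-67.7,p[2]+32.3,'key',('side',)); print('key',b)
for n in ('side','top'):
  for f in('socket','key'): print(n,f,[(np.round(d['position'],1),round(d['conf'],2)) for d in cams.tip_of(f,n)][:2])
im=ims['side'];im=im[130:270,110:270].copy()
cv2.imwrite('pics/s11b.png',cv2.cvtColor(cv2.resize(im,None,fx=4,fy=4,interpolation=cv2.INTER_CUBIC),cv2.COLOR_RGB2BGR))
E
```

```text
t: 28.85
tool_pos: [619.0, 82.5, 139.9]
tcp_rot: [-2.159, -2.28, 0.001]
contact_force: [-0.9, -0.3, -0.1]
grip_width: 31.0
grip_force: 29.5
[619.52599543  82.51558805 140.98184516] [ 0.21934158  1.48602709 -0.20382838]
layer (array([6.19219964e+02, 6.09019913e+01, 6.29262028e-02]), np.float64(566.9529411764705), {'side': 5046})
key (array([618.509376  ,  82.10101221,  -0.90101113]), np.float64(124.22745098039215), {'side': 481})
side socket []
side key [(array([619.3,  78.2,  73.1]), 0.97)]
top socket []
top key [(array([567.1, 145.9,  19.1]), 0.23)]
```

View pics/s11b.png

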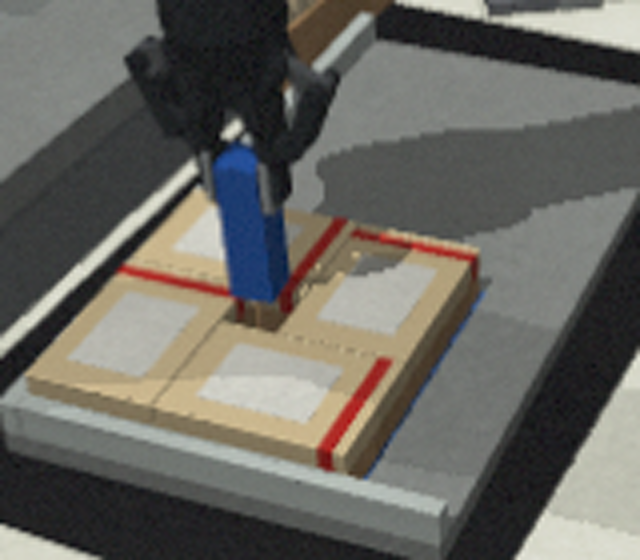

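The key hovers just over the gap, its foot spanning about (228..287, 292). I'll compare projections to refine this.

Run:
```python
from h import *
np.set_printoptions(precision=1,suppress=True)
p=np.array([619.5,82.5,140.98])
f=lambda P,o,k:(proj('side',P)-o)*k
print('key foot pred, tool-x offs 0 / -3 in s11 crop');
for k in(0,-3): print(f(box(p[0]+0.2*-k*0,p[1]+k,0.06,30,30,p[2]-67.7,p[2]+32.3),(110,130),4)[[0,1,2,3]].ravel())
print('gap z58 in s10 crop (x3)',f(box(619,82,0.06,40,40,58,58),(40,110),3)[:4].ravel())
print('layer z58',f(box(619,82,0.06,220,220,58,58),(40,110),3)[:4].ravel())
im=cv2.imread('pics/s10.png')
c1=cv2.resize(im[190:225,155:200],None,fx=12,fy=12,interpolation=cv2.INTER_CUBIC)
im2=cv2.imread('pics/s11.png');c2=cv2.resize(im2[160:215,155:190],None,fx=9,fy=9,interpolation=cv2.INTER_CUBIC)
for q in (f(box(619,82,0.06,40,40,58,58),(155,190),12)[:4]): cv2.circle(c1,tuple(int(v) for v in q+6),3,(255,0,0),-1)
for q in f(box(p[0],p[1],0.06,30,30,p[2]-67.7,p[2]+32.3),(155,160),9): cv2.circle(c2,tuple(int(v) for v in q+4),3,(0,255,0),-1)
for q in f(box(p[0],p[1]-3,0.06,30,30,p[2]-67.7,p[2]+32.3),(155,160),9): cv2.circle(c2,tuple(int(v) for v in q+4),3,(0,255,255),-1)
H=max(c1.shape[0],c2.shape[0]);o=np.zeros((H,c1.shape[1]+c2.shape[1],3),np.uint8);o[:c1.shape[0],:c1.shape[1]]=c1;o[:c2.shape[0],c1.shape[1]:]=c2
cv2.imwrite('pics/cmp.png',cv2.resize(o,None,fx=.92,fy=.92) if o.shape[1]>800 or H>600 else o);print(o.shape)
```

```text
key foot pred, tool-x offs 0 / -3 in s11 crop
[285.7 277.9 264.7 304.5 244.6 268.9 222.9 295.1]
[288.  275.4 267.1 301.9 247.  266.4 225.3 292.5]
gap z58 in s10 crop (x3) [434.4 280.1 413.7 307.  393.7 271.1 372.1 297.4]
layer z58 [567.4 243.2 465.  398.6 353.9 199.3 224.9 338.3]
(495, 855, 3)
```

View pics/cmp.png

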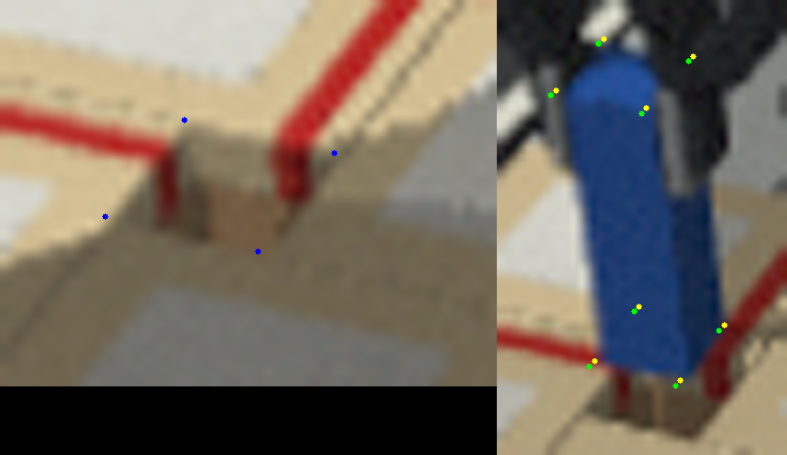

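Key and gap show the same roughly 1 px offset from prediction, so the key is nearly centred. I'll lower it, watching the force.

```bash
python3 -m inch '[{"offset":[0,0,0.01],"delta_rot":[0,0,0]},{"offset":[0,0,0.02],"delta_rot":[0,0,0]},{"offset":[0,0,0.03],"delta_rot":[0,0,0]}]'
python3 -m inch '[{"offset":[0,0,0.01],"delta_rot":[0,0,0]},{"offset":[0,0,0.02],"delta_rot":[0,0,0]},{"offset":[0,0,0.03],"delta_rot":[0,0,0]}]'
python3 -m inch '[{"offset":[0,0,0.003],"delta_rot":[0,0,0]},{"offset":[0,0,0.006],"delta_rot":[0,0,0]},{"offset":[0,0,0.006],"delta_rot":[0,0,0]}]'; python3 p.py 0 0 80 90
```

```text
t: 29.45
tool_pos: [619.0, 82.1, 115.4]
tcp_rot: [-2.162, -2.279, 0.001]
contact_force: [0.3, 0.5, 0.1]
grip_width: 30.4
grip_force: 29.5
t: 29.75
tool_pos: [619.1, 82.2, 91.6]
tcp_rot: [-2.162, -2.279, 0.0]
contact_force: [0.0, 0.9, -1.7]
grip_width: 30.8
grip_force: 29.5
t: 30.05
tool_pos: [619.2, 82.3, 87.5]
tcp_rot: [-2.162, -2.279, 0.0]
contact_force: [0.4, -0.4, -1.0]
grip_width: 30.8
grip_force: 29.5
now slab [ 0.2  0.3 87.5] t 30.05 F [ 0.4 -0.4 -1. ]
offset share [-0.0003 -0.0003  0.0094] mm [-0.3 -0.2  7.5] rot share [-0.0002 -0.0002 -0.0134] off after turn [-0.0003 -0.0003  0.0094]
```

```bash
python3 -m inch '[{"offset":[0,0,0.002],"delta_rot":[0,0,-0.013]},{"offset":[0,0,0.0035],"delta_rot":[0,0,-0.013]},{"offset":[0,0,0.0035],"delta_rot":[0,0,-0.013]}]'
python3 -m inch '[{"offset":[0,0,0.002],"delta_rot":[0,0,0]},{"offset":[0,0,0.003],"delta_rot":[0,0,0]},{"offset":[0,0,0.003],"delta_rot":[0,0,0]}]'; python3 p.py 0 0 80 90
```

```text
t: 30.35
tool_pos: [619.6, 82.6, 85.4]
tcp_rot: [2.154, 2.287, 0.002]
contact_force: [-0.4, 0.8, 4.9]
grip_width: 30.7
grip_force: 29.7
t: 30.65
tool_pos: [620.5, 83.2, 84.5]
tcp_rot: [2.152, 2.286, 0.005]
contact_force: [-4.1, 2.5, 20.9]
grip_width: 29.8
grip_force: 28.8
now slab [ 1.5  1.2 84.5] t 30.65 F [-4.1  2.5 20.9]
offset share [-0.0014 -0.002   0.0056] mm [-1.2 -1.6  4.5] rot share [ 0.0063 -0.0013  0.0004] off after turn [-0.0014 -0.0019  0.0056]
```

```bash
python3 -m inch '[{"offset":[0,0,-0.0015],"delta_rot":[0,0,0]},{"offset":[0.001,0,-0.0015],"delta_rot":[0,0,0]},{"offset":[0.002,0,-0.0015],"delta_rot":[0,0,0]}]'
python3 -m inch '[{"offset":[0.001,0,0],"delta_rot":[0,0,0]},{"offset":[0.0015,0,0],"delta_rot":[0,0,0]}]'
python3 -m inch '[{"offset":[0,-0.001,0],"delta_rot":[0,0,0]},{"offset":[0,-0.0018,0],"delta_rot":[0,0,0]}]'; python3 p.py 0 0 80 90
```

```text
t: 30.95
tool_pos: [620.1, 83.6, 84.6]
tcp_rot: [2.153, 2.285, 0.002]
contact_force: [0.3, -1.0, 8.4]
grip_width: 29.5
grip_force: 30.4
t: 31.15
tool_pos: [619.8, 84.6, 84.4]
tcp_rot: [2.153, 2.285, 0.001]
contact_force: [0.9, -3.5, 8.5]
grip_width: 29.6
grip_force: 30.3
t: 31.35
tool_pos: [618.6, 84.7, 84.4]
tcp_rot: [2.153, 2.285, 0.002]
contact_force: [4.3, -0.5, 5.5]
grip_width: 29.7
grip_force: 29.9
now slab [-0.2  2.8 84.4] t 31.35 F [ 4.3 -0.5  5.5]
offset share [-0.0034  0.0002  0.0055] mm [-2.8  0.2  4.4] rot share [ 0.0044  0.0003 -0.001 ] off after turn [-0.0034  0.0002  0.0055]
```

```bash
python3 -m inch '[{"offset":[0,0.001,0.001],"delta_rot":[0,0,0]},{"offset":[0,0.001,0.002],"delta_rot":[0,0,0]}]'
python3 -m inch '[{"offset":[-0.001,0,0],"delta_rot":[0,0,0]},{"offset":[-0.0018,0,0],"delta_rot":[0,0,0]}]'
python3 -m inch '[{"offset":[-0.001,0,0],"delta_rot":[0,0,0]},{"offset":[-0.0018,0,0],"delta_rot":[0,0,0]}]'; python3 p.py 0 0 80 90
```

```text
t: 31.55
tool_pos: [619.2, 85.7, 83.6]
tcp_rot: [2.153, 2.286, 0.003]
contact_force: [-6.7, 1.1, 26.8]
grip_width: 29.7
grip_force: 32.8
t: 31.75
tool_pos: [619.2, 85.2, 83.8]
tcp_rot: [2.153, 2.287, 0.004]
contact_force: [-5.6, 6.8, 21.5]
grip_width: 29.8
grip_force: 32.4
t: 31.95
tool_pos: [619.3, 84.5, 83.9]
tcp_rot: [2.152, 2.288, 0.006]
contact_force: [-5.0, 9.1, 22.4]
grip_width: 30.0
grip_force: 32.5
now slab [ 0.4  2.5 83.9] t 31.95 F [-5.   9.1 22.4]
offset share [-0.0031 -0.0006  0.0049] mm [-2.5 -0.5  3.9] rot share [ 0.0051 -0.0046  0.0022] off after turn [-0.0031 -0.0005  0.0049]
```

```bash
python3 -m inch '[{"offset":[0,0,-0.008],"delta_rot":[0,0,0]},{"offset":[0,0,-0.01],"delta_rot":[0,0,0]},{"offset":[0,0,-0.01],"delta_rot":[0,0,0]}]';python3 p.py 0 0 80 90
python3 -m inch '[{"offset":[0.002,0,0],"delta_rot":[0,0,0]},{"offset":[0.004,0,0],"delta_rot":[0,0,0]}]'
python3 -m inch '[{"offset":[0.001,0,0],"delta_rot":[0,0,0]},{"offset":[0.0015,0,0],"delta_rot":[0,0,0]}]'
python3 -m inch '[{"offset":[0.001,0,0],"delta_rot":[0,0,0]},{"offset":[0.0015,0,0],"delta_rot":[0,0,0]}]';python3 p.py 0 0 80 90
python3 -m inch '[{"offset":[0.001,0,0],"delta_rot":[0,0,0]},{"offset":[0.0015,0,0],"delta_rot":[0,0,0]}]';python3 p.py 0 0 80 90
```

```text
t: 32.25
tool_pos: [618.6, 82.3, 90.1]
tcp_rot: [-2.154, -2.287, -0.001]
contact_force: [0.3, 3.1, 0.8]
grip_width: 29.7
grip_force: 30.1
now slab [-0.4  0.3 90.1] t 32.25 F [0.3 3.1 0.8]
offset share [-0.0004  0.0005  0.0127] mm [-0.3  0.4 10.1] rot share [ 0.0003 -0.0007 -0.0004] off after turn [-0.0004  0.0005  0.0127]
t: 32.45
tool_pos: [618.3, 85.0, 89.7]
tcp_rot: [-2.154, -2.286, 0.001]
contact_force: [-0.1, -0.7, 0.1]
grip_width: 29.6
grip_force: 29.9
t: 32.65
tool_pos: [618.3, 86.5, 89.9]
tcp_rot: [-2.154, -2.287, 0.0]
contact_force: [-0.4, 0.3, -0.3]
grip_width: 29.7
grip_force: 29.9
t: 32.85
tool_pos: [618.2, 87.7, 89.9]
tcp_rot: [-2.154, -2.287, 0.0]
contact_force: [-0.2, 0.3, -1.6]
grip_width: 29.7
grip_force: 29.9
now slab [-0.4  5.8 89.9] t 32.85 F [-0.2  0.3 -1.6]
offset share [-0.0072  0.0006  0.0124] mm [-5.8  0.4  9.9] rot share [-0.0003 -0.0001 -0.0005] off after turn [-0.0072  0.0006  0.0124]
t: 33.05
tool_pos: [618.2, 88.9, 90.0]
tcp_rot: [-2.154, -2.287, 0.0]
contact_force: [-0.8, 0.6, -2.0]
grip_width: 29.8
grip_force: 29.9
now slab [-0.4  7.  90. ] t 33.05 F [-0.8  0.6 -2. ]
offset share [-0.0087  0.0005  0.0125] mm [-7.   0.4 10. ] rot share [-0.0001 -0.0001 -0.0005] off after turn [-0.0087  0.0005  0.0125]
```

```bash
python3 -m inch '[{"offset":[0.001,0,0],"delta_rot":[0,0,0]},{"offset":[0.0015,0,0],"delta_rot":[0,0,0]}]'
python3 -m inch '[{"offset":[0.001,0,0],"delta_rot":[0,0,0]},{"offset":[0.0015,0,0],"delta_rot":[0,0,0]}]'
python3 -m inch '[{"offset":[0.001,0,0],"delta_rot":[0,0,0]},{"offset":[0.0015,0,0],"delta_rot":[0,0,0]}]';python3 p.py 0 0 80 90
```

```text
t: 33.25
tool_pos: [618.1, 90.2, 90.0]
tcp_rot: [-2.154, -2.287, -0.0]
contact_force: [-0.5, -0.3, -0.6]
grip_width: 29.7
grip_force: 29.9
t: 33.45
tool_pos: [618.0, 91.4, 90.0]
tcp_rot: [-2.154, -2.287, -0.0]
contact_force: [-0.4, 0.4, -1.2]
grip_width: 29.4
grip_force: 29.9
t: 33.65
tool_pos: [618.0, 92.5, 90.0]
tcp_rot: [2.154, 2.287, -0.0]
contact_force: [-0.5, -1.8, -0.1]
grip_width: 29.9
grip_force: 29.9
now slab [-0.4 10.5 90. ] t 33.65 F [-0.5 -1.8 -0.1]
offset share [-0.0131  0.0005  0.0125] mm [-10.5   0.4  10. ] rot share [-0.0001  0.0001 -0.0005] off after turn [-0.0131  0.0005  0.0125]
```

```bash
python3 -m inch '[{"offset":[-0.004,0,0],"delta_rot":[0,0,0]},{"offset":[-0.0078,0,0],"delta_rot":[0,0,0]},{"offset":[-0.0078,0.003,0],"delta_rot":[0,0,0]},{"offset":[-0.0078,0.003,0],"delta_rot":[0,0,0]}]'
python3 -m inch '[{"offset":[0,0.001,0],"delta_rot":[0,0,0]},{"offset":[0,0.0015,0],"delta_rot":[0,0,0]}]'
python3 -m inch '[{"offset":[0,0.001,0],"delta_rot":[0,0,0]},{"offset":[0,0.0015,0],"delta_rot":[0,0,0]}]';python3 p.py 0 4.2 80 90
python3 -m inch '[{"offset":[0,0.001,0],"delta_rot":[0,0,0]},{"offset":[0,0.0015,0],"delta_rot":[0,0,0]}]';python3 p.py 0 4.2 80 90
```

```text
t: 34.05
tool_pos: [621.1, 86.2, 90.0]
tcp_rot: [2.155, 2.286, 0.0]
contact_force: [-0.1, -0.4, -0.9]
grip_width: 29.7
grip_force: 29.9
t: 34.25
tool_pos: [622.0, 86.6, 90.0]
tcp_rot: [-2.154, -2.287, -0.0]
contact_force: [-0.8, 0.6, -1.0]
grip_width: 29.8
grip_force: 29.9
t: 34.45
tool_pos: [623.2, 86.6, 90.0]
tcp_rot: [-2.154, -2.287, 0.0]
contact_force: [0.6, -0.9, -1.5]
grip_width: 29.6
grip_force: 29.9
now slab [ 4.4  4.3 90. ] t 34.45 F [ 0.6 -0.9 -1.5]
offset share [-0.0002 -0.0055  0.0125] mm [-0.1 -4.4 10. ] rot share [-0.0002 -0.0001 -0.0003] off after turn [-0.0002 -0.0055  0.0125]
t: 34.65
tool_pos: [624.4, 86.6, 90.0]
tcp_rot: [-2.154, -2.287, -0.0]
contact_force: [0.1, -0.5, -0.2]
grip_width: 29.6
grip_force: 29.9
now slab [ 5.7  4.3 90. ] t 34.65 F [ 0.1 -0.5 -0.2]
offset share [-0.0001 -0.0071  0.0125] mm [-0.1 -5.7 10. ] rot share [-0.0001 -0.0001 -0.0005] off after turn [-0.0001 -0.0071  0.0125]
```

```bash
python3 -m inch '[{"offset":[0,-0.004,0],"delta_rot":[0,0,0]},{"offset":[0,-0.0068,0],"delta_rot":[0,0,0]},{"offset":[0,-0.0068,0.003],"delta_rot":[0,0,0]},{"offset":[0,-0.0068,0.006],"delta_rot":[0,0,0]},{"offset":[0,-0.0068,0.0065],"delta_rot":[0,0,0]}]'
python3 -m inch '[{"offset":[0,0,0.001],"delta_rot":[0,0,0]},{"offset":[0,0,0.0025],"delta_rot":[0,0,0]},{"offset":[0,0,0.0025],"delta_rot":[0,0,0]}]';python3 p.py 0 4.2 80 90
```

```text
t: 35.15
tool_pos: [618.7, 86.2, 84.4]
tcp_rot: [-2.154, -2.286, 0.001]
contact_force: [-1.0, 0.4, -1.3]
grip_width: 29.5
grip_force: 29.9
t: 35.45
tool_pos: [618.9, 86.5, 82.7]
tcp_rot: [-2.154, -2.287, -0.0]
contact_force: [0.0, 1.2, -1.2]
grip_width: 29.7
grip_force: 29.9
now slab [ 0.1  4.5 82.7] t 35.45 F [ 0.   1.2 -1.2]
offset share [-0.0003 -0.0002  0.0033] mm [-0.3 -0.1  2.7] rot share [-0.0002 -0.0007 -0.0003] off after turn [-0.0003 -0.0002  0.0033]
```

```bash
python3 -m inch '[{"offset":[0,0,0.002],"delta_rot":[0,0,0]},{"offset":[0,0,0.004],"delta_rot":[0,0,0]},{"offset":[0,0,0.004],"delta_rot":[0,0,0]}]'
python3 -m inch '[{"offset":[0,0,0.002],"delta_rot":[0,0,0]},{"offset":[0,0,0.004],"delta_rot":[0,0,0]},{"offset":[0,0,0.004],"delta_rot":[0,0,0]}]'
python3 -m inch '[{"offset":[0,0,0.002],"delta_rot":[0,0,0]},{"offset":[0,0,0.003],"delta_rot":[0,0,0]},{"offset":[0,0,0.003],"delta_rot":[0,0,0]}]';python3 p.py 0 4.2 80 90
```

```text
t: 35.75
tool_pos: [618.8, 86.4, 79.4]
tcp_rot: [-2.154, -2.287, 0.0]
contact_force: [0.6, 1.4, -1.4]
grip_width: 29.5
grip_force: 29.8
t: 36.05
tool_pos: [618.8, 86.4, 76.2]
tcp_rot: [-2.154, -2.287, -0.0]
contact_force: [1.0, 2.3, -1.1]
grip_width: 29.3
grip_force: 29.8
t: 36.35
tool_pos: [618.9, 86.3, 73.9]
tcp_rot: [-2.154, -2.287, 0.0]
contact_force: [1.4, 2.1, -2.2]
grip_width: 29.6
grip_force: 29.8
now slab [ 0.1  4.3 73.9] t 36.35 F [ 1.4  2.1 -2.2]
offset share [-0.0002 -0.0001 -0.0077] mm [-0.1 -0.1 -6.1] rot share [-0.0003 -0.0003 -0.0004] off after turn [-0.0002 -0.0001 -0.0077]
```

```bash
python3 -m inch '[{"offset":[0,0,0.0015],"delta_rot":[0,0,0]},{"offset":[0,0,0.003],"delta_rot":[0,0,0]},{"offset":[0,0,0.003],"delta_rot":[0,0,0]}]'
python3 -m inch '[{"offset":[0,0,0.001],"delta_rot":[0,0,0]},{"offset":[0,0,0.0025],"delta_rot":[0,0,0]},{"offset":[0,0,0.0025],"delta_rot":[0,0,0]}]';python3 p.py 0 4.2 80 90
```

```text
t: 36.65
tool_pos: [618.9, 86.3, 71.5]
tcp_rot: [-2.154, -2.287, -0.0]
contact_force: [1.1, 2.3, -2.4]
grip_width: 29.6
grip_force: 29.8
t: 36.95
tool_pos: [619.2, 86.4, 71.1]
tcp_rot: [2.154, 2.286, 0.0]
contact_force: [-8.0, -0.3, 24.5]
grip_width: 29.4
grip_force: 33.4
now slab [ 0.5  4.4 71.1] t 36.95 F [-8.  -0.3 24.5]
offset share [-0.0002 -0.0006 -0.0112] mm [-0.2 -0.5 -8.9] rot share [ 0.0014  0.0011 -0.0006] off after turn [-0.0002 -0.0006 -0.0112]
```

Home: it bottomed firmly at TCP z = 71, as expected. Next I'll release and retreat.

```bash
python3 -m inch '[{"offset":[0,0,-0.002],"delta_rot":[0,0,0]},{"offset":[0,0,-0.002],"delta_rot":[0,0,0]}]'
python3 -m inch '[{"offset":[0,0,0],"delta_rot":[0,0,0]},{"offset":[0,0,0],"delta_rot":[0,0,0]},{"offset":[0,0,0],"delta_rot":[0,0,0]},{"offset":[0,0,0],"delta_rot":[0,0,0]},{"offset":[0,0,0],"delta_rot":[0,0,0]}]' 0.3
python3 -m inch '[{"offset":[0,0,-0.02],"delta_rot":[0,0,0]},{"offset":[0,0,-0.05],"delta_rot":[0,0,0]},{"offset":[0,0,-0.1],"delta_rot":[0,0,0]},{"offset":[0,0,-0.16],"delta_rot":[0,0,0]},{"offset":[0,0,-0.2],"delta_rot":[0,0,0]}]'
python3 -m inch '[{"offset":[-0.3,-0.1,0],"delta_rot":[0,0,0]},{"offset":[-0.3,-0.1,0],"delta_rot":[0,0,0]},{"offset":[-0.3,-0.1,0],"delta_rot":[0,0,0]},{"offset":[-0.3,-0.1,0],"delta_rot":[0,0,0]},{"offset":[-0.3,-0.1,0],"delta_rot":[0,0,0]}]'
python3 -m inch '[{"offset":[-0.1,-0.1,0],"delta_rot":[0,0,0]},{"offset":[-0.1,-0.1,0],"delta_rot":[0,0,0]},{"offset":[-0.1,-0.1,0],"delta_rot":[0,0,0]}]'
python3 - <<'E'
from h import *
ims={'top':snap('top','t20.png'),'side':snap('side','s20.png')}
for n in ims: print(fit(ims,(617,80,0.06),30,30,58,104,'key',(n,)),[(np.round(d['position'],1),round(d['conf'],2)) for d in cams.tip_of('key',n)][:2])
a=cv2.resize(ims['side'][110:290,90:310],(396,324),interpolation=cv2.INTER_CUBIC);b=cv2.resize(ims['top'][100:240,150:322],(398,324),interpolation=cv2.INTER_CUBIC)
cv2.imwrite('pics/fin.png',cv2.cvtColor(np.hstack([a,b]),cv2.COLOR_RGB2BGR))
E
```

```text
t: 37.15
tool_pos: [618.9, 86.3, 71.4]
tcp_rot: [2.154, 2.287, 0.0]
contact_force: [-0.5, 2.2, 1.6]
grip_width: 29.7
grip_force: 30.2
t: 37.65
tool_pos: [618.9, 86.2, 71.1]
tcp_rot: [-2.154, -2.287, 0.0]
contact_force: [0.0, 0.0, -0.2]
grip_width: 55.6
grip_force: 0.0
t: 38.15
tool_pos: [619.3, 86.9, 235.7]
tcp_rot: [2.152, 2.286, 0.004]
contact_force: [0.1, -0.1, 0.6]
grip_width: 55.4
grip_force: 0.0
t: 38.65
tool_pos: [553.4, -156.9, 232.6]
tcp_rot: [2.153, 2.286, 0.0]
contact_force: [1.4, -1.0, -0.0]
grip_width: 55.5
grip_force: 0.0
t: 38.95
tool_pos: [475.8, -244.0, 232.1]
tcp_rot: [2.16, 2.28, -0.003]
contact_force: [-0.2, -0.3, -0.5]
grip_width: 55.4
grip_force: 0.0
(array([6.15406731e+02, 7.84024714e+01, 2.10189196e-01]), np.float64(34.26274509803921), {'top': 114}) [(array([616.5,  81.1,   7.2]), 0.46), (array([ 620.3, -509.6,    3. ]), 0.23)]
(array([6.11954960e+02, 8.66686305e+01, 2.78475441e-01]), np.float64(22.99607843137255), {'side': 313}) [(array([ 474.7, -552.1,    1.4]), 0.39)]
```

View pics/fin.png

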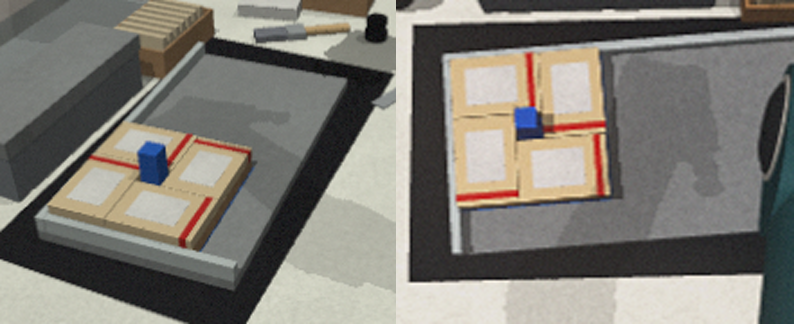

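```bash
python3 -c "
from bench import ctrl; print(ctrl.close_job())"
```

```text
the job is handed in; nothing more can be done
None
```

The job is handed in: both stray cartons are slid into the two empty places so the pinwheel is complete, and the blue key stands upright in the socket, bottomed out and released, at about 39 s of the 72 s. The cartons looked aligned in the last pictures and by feel, and I touched nothing else on the table.

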